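# Shut the cast case and find its lock notch

### The arm

A 7-joint arm with a two-finger parallel gripper is mounted at the origin on a cart in front of the work surface, level with it; the furniture and walls round the work are solid. World frame = base frame: x ahead of the robot, y to its left, z up, the work surface at z = 0. Lengths are in mm, angles in rad, forces in N, time in s.
With the tool pointing down it reaches from about 400 to 850 mm from the base axis. Payload 4.5 kg.
Tool frame: the origin (TCP) lies between the finger pads; the fingertips stand tip_extent ahead of it and the grasp point (between the pads) lies 11 mm behind it (tip_extent is the distance from the TCP to the fingertips, in mm); x points along the fingers, z is the direction in which the jaws open and shut, and the axes are right-handed (so a half turn about x gives the same grasp; the last joint's range is limited). The gripper opens to 85 mm and grips with 20 to 120 N. Pads are 22 mm wide; open, the fingers measure 114 mm over their backs; the gripper's body (76 mm by 85 mm) begins 54 mm behind the grasp point. The pads swing forward as they close: fully open they stand 13 mm farther back than shut.
Start: joints at [-1.182, 0.689, -0.195, 1.565, 0.157, 0.902, -0.215], TCP at [217.109, 586.103, 239.317] pointing down, gripper open.
Joint ranges: [-3.01, 3.01], [-0.46, 2.08], [-1.47, 1.51], [0.13, 2.56], [-1, 4.14], [0.04, 2.09], [-2.66, 2.66]. Speed limits (rad/s): [2.57, 2.57, 3.14, 3.14, 3.14, 3.14, 3.14].

### API

Orientations are given as a rotation vector (axis times angle).
In Python, from bench import get_state, snapshot, get_calibration, job_done, tip_extent gives the robot as it stands.
- The arm moves only by the tool drive_tool, never from a script. Its argument "motion" is a list of rows, each an object with "offset": the shift along the tool's x, y, z in m, a list of three; "delta_rot": the turn, a rotation vector about the tool's x, y, z in rad, a list of three; "jaw": the closure, from -1 (fully open) to 1 (shut). A call has 1 to 10 rows; each row shifts and turns the pose as measured when the row begins, along the tool's axes as they then stand; what a row does not reach is not made up. A row lasts 1/10 s, in which the tool goes at most 50 mm and 8.59 degrees, less where a joint would pass 70% of its speed; a pose out of reach is approached as far as the arm can. A call with a gripper value outside its range is refused whole. The fingers move at their own pace and stop on an object; "newtons" is the grip in N (left out, the last holds). Time passes only in rows, so rows that do not move let the fingers close. It gives the time, the measured TCP pose, the force and the opening at its end, in the units of the state.
- get_state(): the state, without advancing time (a new reading comes with each control period).
- snapshot(name): name is "scene" or "top" or "wrist"; returns the picture (420x560x3 uint8, blue, green, red); there is no depth.
- get_calibration(name): a dict with "K" (3x3 intrinsics, pixels), "extrinsics" (4x4, takes a point from camera to world coordinates); the wrist camera has in their place "T_tool_cam" (4x4, takes a point from camera to tool coordinates, whose origin is the TCP and whose axes are the tool frame's). Camera axes: x right, y down, z forward; pixel columns grow to the right and rows downward; lengths in mm; the calibration is good to about 2 mm. A picture is of the moment at which its call begins: read the wrist's pose just before it. get_calibration takes no time and is no camera call.
- job_done(): hands the job in, once; it reports no verdict.
The state is a dict: "t": time; "qpos": joint angles; "qd": joint speeds; "effort": joint torques, N m; "eef_pos": TCP position; "tcp_rot": TCP orientation; "force": force on the tool from outside, world axes, zero at the start; "wrist_torque": the same for the moment, N m; "width": finger opening in mm.
Only numpy, scipy, OpenCV 4.12 (cv2) and the standard library are available. Lean on these libraries where they do the work, as an engineer would, in place of code of your own. Each camera call takes 0.05 s, during which the arm holds its last target.

### The job

The case of plaster casts on the bench has to be shut and locked. Press the orange knee of its locked folding stay inwards until the stay breaks, lower the lid fully shut, then turn the black knob on the sloping front clockwise, feeling for its hidden notch: stop where the turning effort suddenly falls away and the red collar sinks in, and leave it there. Do not shift the other things on the bench.

Things in the scene. Friction and masses are not known exactly. Their poses are not given: they have to be found in the camera images.
- case: Green case, fixed, 210 mm wide (y). Origin: centre of its box's underside; x from front (knob) to back (hinge), z up; yaw 1.2 to 1.9 rad (front to the robot's right). Open box from x = -80 to 80 mm, walls 6 mm, rim 89 mm high, two plaster casts inside. Front panel from x = -80 mm (82 mm high) down to x = -180 mm (13 mm high) slopes 35 degrees; its outward normal in the case frame is (-0.574, 0, 0.819).
- lid_hinge (a point): Midpoint of the lid's hinge axis, at (80, 0, 90) mm in the case frame; the axis runs along the case's y.
- lid (a joint): Lid angle (rad): 0 at the start, open 65 degrees above level; 1.134 = fully shut. Green panel 10 mm thick, 214 mm wide, reaching 163 mm from its hinge. It cannot be shut while the stay is locked. Once that is broken, friction holds the lid where it is left; push on its outer face (facing back, then up) near the front edge, a few newtons, to shut it.
- lid_edge (a point): Point on the lid's outer face, in mid width, 150 mm from the hinge (13 mm from the front edge). Moves with the lid; z is the outward normal of the outer face, x points along the lid to the hinge.
- stay_knee (a joint): Fold of the steel stay at its knee (rad): 0 = locked (a little past straight, on its stop), beyond 0.5 = broken, about 3.05 when the lid is shut. About 4 N on the knee moves it, against friction; pushed 6 mm it goes through straight, 20 mm breaks it well. It stays as it is left.
- knee (a point): Centre of the stay's knee: orange roller 18 mm across, 26 mm long along the case's y, at y = +74 mm by the wall nearest the robot, 36 mm above the rim, 50 mm before the lid's inner face, between links of 51 mm. It breaks when pushed back and down, in the case frame along (0.84, 0, -0.54). The lid leans over it: lean the tool 35 to 45 degrees, tip toward the back. Its axes turn with the upper link.
- lock_knob (a joint): Turn of the black bar knob (rad), growing clockwise seen from outside; stops at -0.05 and 3.0, starts at 0 to 0.5. The middle of the hidden notch lies anywhere from 1.05 to 2.35. Light drag (under 0.15 N m); from 0.35 rad before the middle the knob draws itself in (up to 0.5 N m); within 0.2 rad of the middle it turns freely with the collar sunk; then it rises steeply to 0.6 N m; forced on, the knob climbs out again.
- knob_grip (a point): Middle of the knob's grip bar, on its axis, 44 mm out from the panel. x along the bar (to its white mark), y across it, z outward along the axis (panel's normal). Bar 46 mm long, 12 mm thick, 20 to 58 mm out from the panel; below it a skirt 43 mm across (15 to 21 mm out) and the red collar 58 mm across (top 10 mm out).
- lock_collar (a joint): How far the red collar round the knob's neck has sunk toward the panel (m): about 0.001 = standing out (unlocked), 0.004 = sunk in (knob in its notch, locked).
- separator_mid (a point): Bystander, to be left alone: small brown dropper bottle, 33 mm across, 102 mm tall. Point on its axis at half height.
- monomer_mid (a point): Bystander, to be left alone: small brown dropper bottle with a differently coloured label, 33 mm across, 102 mm tall. Point on its axis at half height.
- ring_mid (a point): Bystander, to be left alone: grey steel casting ring (cylinder), 55 mm across, 55 mm tall. Point on its axis at half height.
- brush_wheel_mid (a point): Bystander, to be left alone: black polishing brush wheel lying flat, 57 mm across, 12 mm thick. Point on its axis at half height.
- felt_wheel_mid (a point): Bystander, to be left alone: pale felt polishing wheel lying flat, 51 mm across, 14 mm thick. Point on its axis at half height.
- mug_mid (a point): Bystander, to be left alone: dotted white mug, 92 mm across, 127 mm over the handle, 93 mm tall. Point on its axis at half height.
- sprayer_mid (a point): Bystander, to be left alone: teal spray bottle with yellow head, on the left of the case, 60x122 mm, 249 mm tall. Point on its axis at half height.

How it is judged:
By the outcome, as a careful person would: the job done as asked, in the order asked, and still so for the second after the job is handed in, with the robot touching nothing.
It also fails if it takes over 61 s, if anything falls off the work surface, if the arm or the gripper's body presses on something with over 40 N, if the wrist force passes 120 N, or if a joint passes its speed limit or range.

## Working session

There is one attempt and no reset: what is moved stays moved. The work goes in short steps, Python scripts to look and compute and a tool call to move; the robot and the scene stay as the last step left them, time stands still between calls to the robot, and variables do not carry over. Pictures are saved under pics/ and viewed, and the job is handed in when it is done.

Besides the shell and the picture viewer there is one more tool, called after "Emit:" as name(argument=value, ...) on one line, values as JSON. drive_tool: Moves the arm, as the interface text tells. Its arguments: {"type":"object","properties":{"motion":{"type":"array","items":{"type":"object","properties":{"offset":{"type":"array","items":{"type":"number"}},"delta_rot":{"type":"array","items":{"type":"number"}},"jaw":{"type":"number"}}}},"newtons":{"type":"number"}},"required":["motion"]}

```bash
ls; mkdir -p pics
python3 - <<'E'
from bench import *
import cv2,numpy as np
s=get_state();print(s)
print(tip_extent if not callable(tip_extent) else tip_extent())
for n in("scene","top","wrist"):
    cv2.imwrite(f"pics/{n}0.png",snapshot(n)); c=get_calibration(n); print(n,{k:np.round(v,3).tolist() for k,v in c.items() if hasattr(v,'__len__')})
E
```

```text
pics
{'t': 0.0, 'qpos': array([-1.18220793,  0.69000262, -0.19451835,  1.56634796,  0.15728822,
        0.90249698, -0.2151095 ]), 'qd': array([-9.95713617e-05, -9.10733235e-04, -1.14042613e-03, -3.16725789e-04,
        1.64488549e-03, -3.57386229e-04, -2.85725039e-04]), 'effort': array([ 7.69449025e-05, -5.39600408e+01, -1.26632832e+00, -1.58537686e+01,
        9.17282392e-03,  9.51442140e-03,  2.41660516e-06]), 'eef_pos': array([216.94011489, 585.46137654, 238.47146401]), 'tcp_rot': array([-0.94521477,  1.35788169,  0.94329343]), 'force': array([-0.08673011,  0.42277686,  0.53210058]), 'wrist_torque': array([ 1.44709771e-02, -3.06414385e-05, -1.90918036e-02]), 'width': 85.75623575686011}
8.0
scene {'K': [[391.24, 0.0, 278.922], [0.0, 391.24, 210.998], [0.0, 0.0, 1.0]], 'extrinsics': [[0.703, -0.557, 0.441, 90.972], [-0.711, -0.537, 0.454, -422.555], [-0.016, -0.633, -0.774, 966.375], [0.0, 0.0, 0.0, 1.0]]}
top {'K': [[391.459, 0.0, 281.535], [0.0, 391.459, 209.844], [0.0, 0.0, 1.0]], 'extrinsics': [[-0.025, -0.998, 0.058, 504.67], [-1.0, 0.026, 0.01, 43.964], [-0.011, -0.057, -0.998, 1413.612], [0.0, 0.0, 0.0, 1.0]]}
wrist {'K': [[291.545, 0.0, 279.881], [0.0, 291.545, 209.986], [0.0, 0.0, 1.0]], 'T_tool_cam': [[-0.001, -0.267, 0.964, -135.017], [-0.001, -0.964, -0.267, 67.266], [1.0, -0.001, 0.001, -0.637], [0.0, 0.0, 0.0, 1.0]]}
```

View pics/scene0.png

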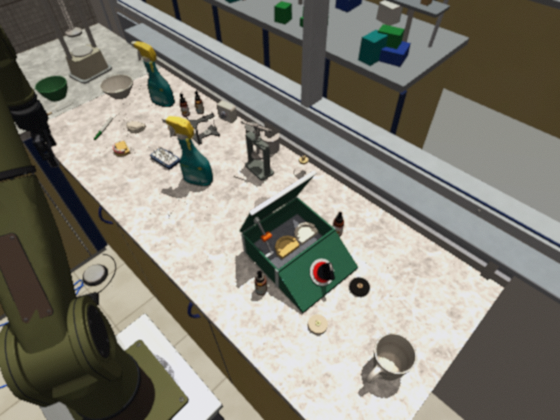

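View pics/top0.png

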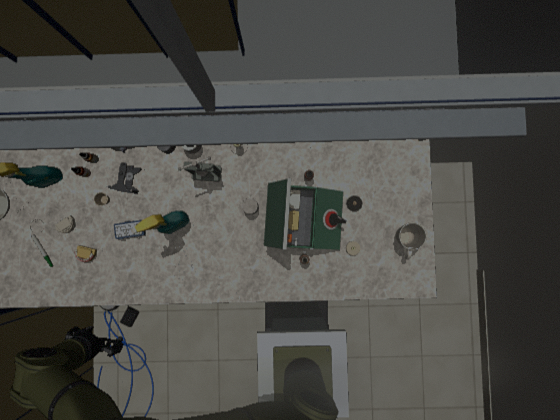

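View pics/wrist0.png

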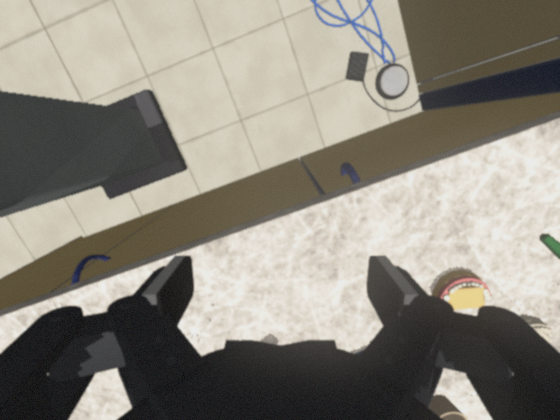

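Run:
```python
import cv2
a=cv2.imread('pics/scene0.png')[170:340,225:425];cv2.imwrite('pics/scene0z.png',cv2.resize(a,None,fx=3.5,fy=3.5,interpolation=2))
a=cv2.imread('pics/top0.png')[160:275,235:435];a=cv2.convertScaleAbs(a,alpha=1.6);cv2.imwrite('pics/top0z.png',cv2.resize(a,None,fx=4,fy=4,interpolation=2))
```

```text
(no output)
```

View pics/scene0z.png

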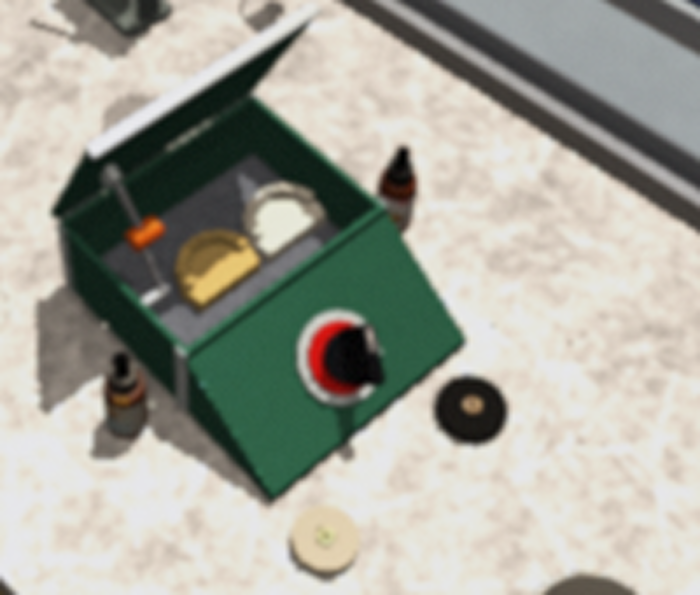

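View pics/top0z.png

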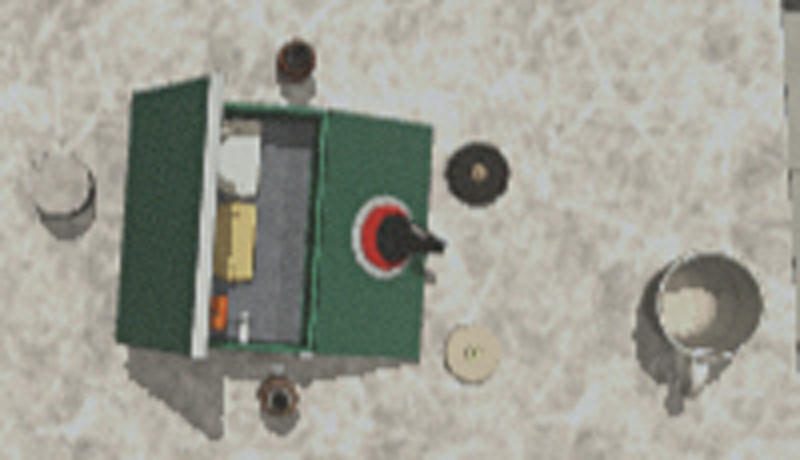

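```bash
cat > h.py <<'E'
from bench import *
import cv2,numpy as np
from scipy.spatial.transform import Rotation as R
from scipy.optimize import least_squares
def cam(n):
    c=get_calibration(n);return np.array(c['K']),np.array(c['extrinsics'])
def proj(P,K,T):
    p=(np.asarray(P)-T[:3,3])@T[:3,:3]; q=p@K.T; return q[:,:2]/q[:,2:]
def ray(uv,K,T):
    d=np.linalg.inv(K)@np.array([uv[0],uv[1],1.]);return T[:3,3],T[:3,:3]@d
def planez(uv,K,T,z):
    o,d=ray(uv,K,T);return o+d*(z-o[2])/d[2]
def wristT(s):
    T=np.eye(4);T[:3,:3]=R.from_rotvec(s['tcp_rot']).as_matrix();T[:3,3]=s['eef_pos'];return T@np.array(get_calibration('wrist')['T_tool_cam'])
E
cat > a.py <<'E'
from h import *
P=np.array([[-80,105,82],[-180,105,13],[-180,-105,13],[-80,-105,82]],float)
sc=np.array([[188,352],[270,498],[463,343],[385,210]])/3.5+[225,170]
tp=np.array([[318,355],[418,360],[433,127],[327,110]])/4+[235,160]
def W(p,P): return R.from_euler('z',p[2]).apply(P)+[p[0],p[1],0]
cs,ct=cam('scene'),cam('top')
f=lambda p:np.r_[(proj(W(p,P),*cs)-sc).ravel(),(proj(W(p,P),*ct)-tp).ravel()]
r=least_squares(f,[550,-100,1.5]);print(r.x,np.round(r.fun.reshape(-1,2),1))
# independent
for n,c,q in(('s',cs,sc),('t',ct,tp)):
    g=least_squares(lambda p:(proj(W(p,P),*c)-q).ravel(),r.x);print(n,g.x)
p=r.x
def tri(a,b):
    A=[];B=[]
    for (o,d) in (ray(np.array(a)/3.5+[225,170],*cs),ray(np.array(b)/4+[235,160],*ct)):
        d=d/np.linalg.norm(d);M=np.eye(3)-np.outer(d,d);A.append(M);B.append(M@o)
    return np.linalg.lstsq(np.vstack(A),np.hstack(B),rcond=None)[0]
k=tri((146,233),(220,313));print('knee',k,R.from_euler('z',-p[2]).apply(k-[p[0],p[1],0]))
for n,z,a,b in(('bottleN',0,(125,432),None),('bottleF',102,(404,152),(295,55)),('bnear',102,(122,358),(279,398))):
    if b: print(n,tri(a,b))
for n,b,z in(('ring',(63,185),55),('brush',(478,174),12),('felt',(471,352),14),('mug',(708,305),93),):
    print(n,planez(np.array(b)/4+[235,160],*ct,z))
E
python3 a.py
```

```text
[558.92196155  23.6043449    1.47045655] [[-1.2  1.8]
 [ 0.3 -0.6]
 [ 1.  -1.3]
 [ 0.5  0.2]
 [-1.6  0.2]
 [ 0.1  0.2]
 [ 0.3 -0.1]
 [ 0.5 -0.1]]
s [560.13739079  23.8245164    1.46044243]
t [557.11981572  23.14227402   1.4856548 ]
knee [485.0038544   31.54786838 127.39241005] [  0.49908209  74.34202746 127.39241005]
bottleF [703.51145398 -40.44448163  91.0937279 ]
bnear [411.93958771 -16.40609943  90.23141641]
ring [598.49470642 164.41948896  55.        ]
brush [ 601.71288842 -203.87182006   12.        ]
felt [ 443.25989528 -191.63994428   14.        ]
mug [ 481.06570711 -377.97174454   93.        ]
```

```bash
cat >> h.py <<'E'
CASE=[558.9,23.6,1.470]
def Rc(): return R.from_euler('z',CASE[2]).as_matrix()
def toW(P): return Rc()@np.asarray(P,float)+[CASE[0],CASE[1],0]
def toC(P): return Rc().T@(np.asarray(P,float)-[CASE[0],CASE[1],0])
def tgt(lean,roll,zsign=1):
    "tool x leaning back, roll about tool x from tool z = case y"
    x=np.array([np.sin(lean),0,-np.cos(lean)]);z=np.array([0,1.,0])*zsign;y=np.cross(z,x)
    M=Rc()@np.c_[x,y,z];return M@R.from_rotvec([roll,0,0]).as_matrix()
def plan(pos,M,s=None):
    s=s or get_state();A=R.from_rotvec(s['tcp_rot']).as_matrix()
    off=A.T@(np.asarray(pos)-s['eef_pos']);rv=R.from_matrix(A.T@M).as_rotvec()
    print('off mm',np.round(off,1),'rot',np.round(rv,3),'deg',round(np.degrees(np.linalg.norm(rv)),1))
    return off,rv
def show():
    s=get_state();A=R.from_rotvec(s['tcp_rot']).as_matrix()
    print('t',round(s['t'],2),'pos',np.round(s['eef_pos'],1),'case',np.round(toC(s['eef_pos']),1),'F',np.round(s['force'],1),'T',np.round(s['wrist_torque'],2),'w',round(s['width'],1));print('q',np.round(s['qpos'],2));print('axes in case\n',np.round(Rc().T@A,3));return s
E
python3 - <<'E'
from h import *
s=show();A=R.from_rotvec(s['tcp_rot']).as_matrix();print(A.round(2))
for zs in(1,-1): plan(toW([-150,60,330]),tgt(np.radians(40),0,zs))
E
```

```text
t 0.15 pos [217.  585.6 238.7] case [524.8 396.7 238.7] F [0.4 0.  0.3] T [ 0.03  0.02 -0.06] w 85.4
q [-1.18  0.69 -0.19  1.57  0.16  0.9  -0.22]
axes in case
 [[-0.001  0.251  0.968]
 [ 0.     0.968 -0.251]
 [-1.    -0.    -0.001]]
[[-0.   -0.94  0.35]
 [-0.    0.35  0.94]
 [-1.   -0.   -0.  ]]
off mm [ -90.5 -495.5 -568.6] rot [-1.741 -0.635 -0.491] deg 109.8
off mm [ -90.5 -495.5 -568.6] rot [ 1.259 -0.46   0.594] deg 84.0
```

Emit:
drive_tool(motion=[{"offset": [-0.045, 0, 0], "delta_rot": [0, 0, 0], "jaw": 1}, {"offset": [-0.045, 0, 0], "delta_rot": [0, 0, 0], "jaw": 1}, {"offset": [-0.045, 0, 0], "delta_rot": [0.1, 0, 0], "jaw": 1}, {"offset": [-0.045, 0, 0], "delta_rot": [0.1, 0, 0], "jaw": 1}], newtons=40)

```text
t: 0.55
eef_pos: [216.1, 581.5, 414.9]
tcp_rot: [-0.803, 1.441, 0.777]
force: [0.4, 1.1, -0.6]
width: 28.5
```

```bash
cat >> h.py <<'E'
def seq(pos,M,n):
    "rows for straight line+slerp in n rows"
    s=get_state();A=R.from_rotvec(s['tcp_rot']);p=s['eef_pos'];rv=(A.inv()*R.from_matrix(M)).as_rotvec()
    d=(np.asarray(pos)-p)/n
    print('per row rot',np.round(rv/n,3),'deg',round(np.degrees(np.linalg.norm(rv))/n,2),'mm',round(np.linalg.norm(d),1))
    for i in range(n):
        o=(A*R.from_rotvec(rv*i/n)).inv().apply(d)/1000
        print('{"offset":%s,"delta_rot":%s,"jaw":1}'%(np.round(o,3).tolist(),np.round(rv/n,3).tolist()))
E
python3 - <<'E'
from h import *
show()
for roll in(0,-1.57,1.57): seq(toW([-130,40,420]),tgt(np.radians(20),roll,-1),18) if roll==0 else plan(toW([-130,40,420]),tgt(np.radians(20),roll,-1))
E
```

```text
t 0.55 pos [216.1 581.5 414.9] case [520.5 397.2 414.9] F [ 0.4  1.1 -0.6] T [ 0.05 -0.03 -0.05] w 28.5
q [-1.21  0.55 -0.15  1.28  0.08  1.34 -0.35]
axes in case
 [[-0.023  0.443  0.896]
 [ 0.005  0.897 -0.443]
 [-1.    -0.006 -0.023]]
per row rot [ 0.061 -0.012  0.018] deg 3.71 mm 41.2
{"offset":[0.0, -0.034, -0.024],"delta_rot":[0.061, -0.012, 0.018],"jaw":1}
{"offset":[-0.0, -0.035, -0.022],"delta_rot":[0.061, -0.012, 0.018],"jaw":1}
{"offset":[-0.001, -0.036, -0.019],"delta_rot":[0.061, -0.012, 0.018],"jaw":1}
{"offset":[-0.002, -0.037, -0.017],"delta_rot":[0.061, -0.012, 0.018],"jaw":1}
{"offset":[-0.003, -0.038, -0.015],"delta_rot":[0.061, -0.012, 0.018],"jaw":1}
{"offset":[-0.004, -0.039, -0.012],"delta_rot":[0.061, -0.012, 0.018],"jaw":1}
{"offset":[-0.005, -0.04, -0.01],"delta_rot":[0.061, -0.012, 0.018],"jaw":1}
{"offset":[-0.006, -0.04, -0.007],"delta_rot":[0.061, -0.012, 0.018],"jaw":1}
{"offset":[-0.006, -0.04, -0.005],"delta_rot":[0.061, -0.012, 0.018],"jaw":1}
{"offset":[-0.007, -0.041, -0.002],"delta_rot":[0.061, -0.012, 0.018],"jaw":1}
{"offset":[-0.008, -0.04, 0.0],"delta_rot":[0.061, -0.012, 0.018],"jaw":1}
{"offset":[-0.009, -0.04, 0.003],"delta_rot":[0.061, -0.012, 0.018],"jaw":1}
{"offset":[-0.009, -0.04, 0.005],"delta_rot":[0.061, -0.012, 0.018],"jaw":1}
{"offset":[-0.01, -0.039, 0.008],"delta_rot":[0.061, -0.012, 0.018],"jaw":1}
{"offset":[-0.011, -0.038, 0.01],"delta_rot":[0.061, -0.012, 0.018],"jaw":1}
{"offset":[-0.011, -0.038, 0.013],"delta_rot":[0.061, -0.012, 0.018],"jaw":1}
{"offset":[-0.012, -0.036, 0.015],"delta_rot":[0.061, -0.012, 0.018],"jaw":1}
{"offset":[-0.012, -0.035, 0.018],"delta_rot":[0.061, -0.012, 0.018],"jaw":1}
off mm [   8.1 -608.4 -425. ] rot [-0.454 -0.367  0.081] deg 33.7
off mm [   8.1 -608.4 -425. ] rot [2.64  0.109 0.499] deg 154.1
```

Emit:
drive_tool(motion=[{"offset": [0, -0.034, -0.024], "delta_rot": [0.061, -0.012, 0.018], "jaw": 1}, {"offset": [0, -0.035, -0.022], "delta_rot": [0.061, -0.012, 0.018], "jaw": 1}, {"offset": [-0.001, -0.036, -0.019], "delta_rot": [0.061, -0.012, 0.018], "jaw": 1}, {"offset": [-0.002, -0.037, -0.017], "delta_rot": [0.061, -0.012, 0.018], "jaw": 1}, {"offset": [-0.003, -0.038, -0.015], "delta_rot": [0.061, -0.012, 0.018], "jaw": 1}, {"offset": [-0.004, -0.039, -0.012], "delta_rot": [0.061, -0.012, 0.018], "jaw": 1}, {"offset": [-0.005, -0.04, -0.01], "delta_rot": [0.061, -0.012, 0.018], "jaw": 1}, {"offset": [-0.006, -0.04, -0.007], "delta_rot": [0.061, -0.012, 0.018], "jaw": 1}, {"offset": [-0.006, -0.04, -0.005], "delta_rot": [0.061, -0.012, 0.018], "jaw": 1}, {"offset": [-0.007, -0.041, -0.002], "delta_rot": [0.061, -0.012, 0.018], "jaw": 1}])

```text
t: 1.55
eef_pos: [374.1, 197.8, 416.5]
tcp_rot: [-0.125, 1.528, 0.473]
force: [1.1, 0.2, 1.4]
width: 0.2
```

Run:
```python
from h import *
show()
seq(toW([-150,30,400]),tgt(np.radians(30),0,-1),10)
```

```text
t 1.55 pos [374.1 197.8 416.5] case [154.7 201.4 416.5] F [1.1 0.2 1.4] T [-0.19 -0.08  0.02] w 0.2
q [-0.48  0.18  0.06  1.9  -0.26  1.01  0.09]
axes in case
 [[ 0.214  0.862  0.46 ]
 [ 0.049  0.461 -0.886]
 [-0.976  0.212  0.056]]
per row rot [ 0.047 -0.012  0.029] deg 3.23 mm 35.0
{"offset":[-0.006, -0.035, 0.001],"delta_rot":[0.047, -0.012, 0.029],"jaw":1}
{"offset":[-0.007, -0.034, 0.003],"delta_rot":[0.047, -0.012, 0.029],"jaw":1}
{"offset":[-0.008, -0.034, 0.004],"delta_rot":[0.047, -0.012, 0.029],"jaw":1}
{"offset":[-0.009, -0.033, 0.006],"delta_rot":[0.047, -0.012, 0.029],"jaw":1}
{"offset":[-0.009, -0.033, 0.008],"delta_rot":[0.047, -0.012, 0.029],"jaw":1}
{"offset":[-0.01, -0.032, 0.009],"delta_rot":[0.047, -0.012, 0.029],"jaw":1}
{"offset":[-0.011, -0.031, 0.011],"delta_rot":[0.047, -0.012, 0.029],"jaw":1}
{"offset":[-0.012, -0.03, 0.013],"delta_rot":[0.047, -0.012, 0.029],"jaw":1}
{"offset":[-0.013, -0.029, 0.014],"delta_rot":[0.047, -0.012, 0.029],"jaw":1}
{"offset":[-0.013, -0.028, 0.016],"delta_rot":[0.047, -0.012, 0.029],"jaw":1}
```

Emit:
drive_tool(motion=[{"offset": [-0.006, -0.035, 0.001], "delta_rot": [0.047, -0.012, 0.029], "jaw": 1}, {"offset": [-0.007, -0.034, 0.003], "delta_rot": [0.047, -0.012, 0.029], "jaw": 1}, {"offset": [-0.008, -0.034, 0.004], "delta_rot": [0.047, -0.012, 0.029], "jaw": 1}, {"offset": [-0.009, -0.033, 0.006], "delta_rot": [0.047, -0.012, 0.029], "jaw": 1}, {"offset": [-0.009, -0.033, 0.008], "delta_rot": [0.047, -0.012, 0.029], "jaw": 1}, {"offset": [-0.01, -0.032, 0.009], "delta_rot": [0.047, -0.012, 0.029], "jaw": 1}, {"offset": [-0.011, -0.031, 0.011], "delta_rot": [0.047, -0.012, 0.029], "jaw": 1}, {"offset": [-0.012, -0.03, 0.013], "delta_rot": [0.047, -0.012, 0.029], "jaw": 1}, {"offset": [-0.013, -0.029, 0.014], "delta_rot": [0.047, -0.012, 0.029], "jaw": 1}, {"offset": [-0.013, -0.028, 0.016], "delta_rot": [0.047, -0.012, 0.029], "jaw": 1}])

```text
t: 2.55
eef_pos: [512.9, -137.8, 399.0]
tcp_rot: [0.514, 1.499, 0.324]
force: [1.4, -0.0, -0.6]
width: 0.3
```

Run:
```python
from h import *
s=show()
cv2.imwrite('pics/w1.png',snapshot('wrist'))
T=wristT(s);np.save('w1.npy',T);K=np.array(get_calibration('wrist')['K'])
print(proj([toW(p) for p in([5,74,125],[-129.7+0,0,47],[-80,105,82],[-180,105,13],[-180,-105,13],[-80,-105,82])],K,T).round(0))
```

```text
t 2.55 pos [ 512.9 -137.8  399. ] case [-165.2   29.5  399. ] F [ 1.4 -0.  -0.6] T [-0.57  0.03 -0.05] w 0.3
q [ 0.3   0.52  0.29  1.56 -0.63  1.39  0.66]
axes in case
 [[ 0.512  0.859 -0.022]
 [-0.007 -0.021 -1.   ]
 [-0.859  0.512 -0.005]]
[[250. 171.]
 [298. 261.]
 [233. 230.]
 [238. 293.]
 [357. 290.]
 [362. 227.]]
```

View pics/w1.png

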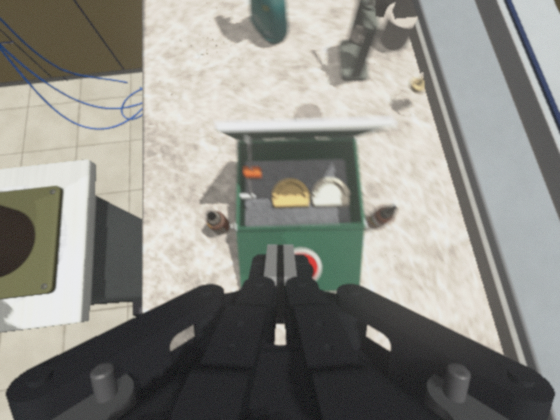

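Run:
```python
import cv2
a=cv2.imread('pics/w1.png')[110:290,205:405];cv2.imwrite('pics/w1z.png',cv2.resize(a,None,fx=3.3,fy=3.3,interpolation=2))
```

```text
(no output)
```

View pics/w1z.png

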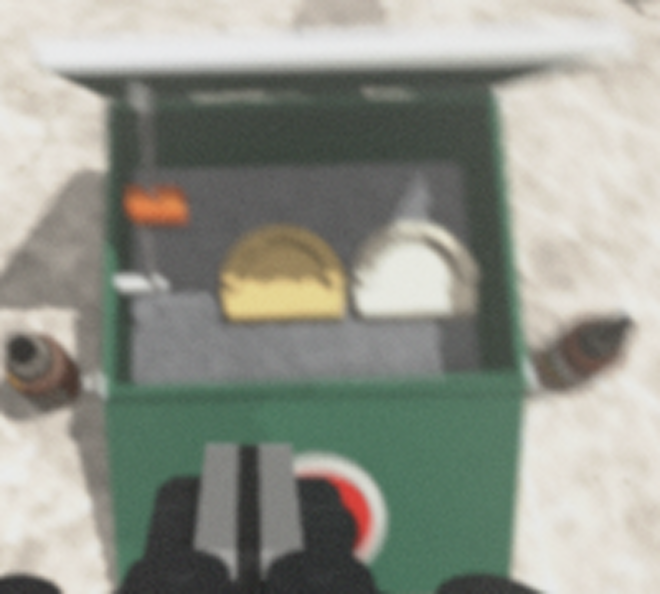

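Run:
```python
from h import *
s=show()
im=snapshot('wrist');cv2.imwrite('pics/w2.png',im)
T=wristT(s);np.save('w2.npy',T);K=np.array(get_calibration('wrist')['K'])
print(proj([toW(p) for p in([5,74,125],[-129.7+0,0,47],[-80,105,89],[-80,-105,89])],K,T).round(0))
a=im[110:290,205:405];cv2.imwrite('pics/w2z.png',cv2.resize(a,None,fx=3.3,fy=3.3,interpolation=2))
```

```text
t 2.6 pos [ 513.8 -145.4  396.6] case [-172.7   27.8  396.6] F [ 2.4 -5.3 -0.3] T [-0.88 -0.09 -0.18] w -0.1
q [ 0.31  0.53  0.3   1.56 -0.63  1.39  0.66]
axes in case
 [[ 0.506  0.862 -0.034]
 [-0.012 -0.032 -0.999]
 [-0.862  0.506 -0.006]]
[[247. 165.]
 [296. 255.]
 [231. 223.]
 [361. 219.]]
```

View pics/w2z.png

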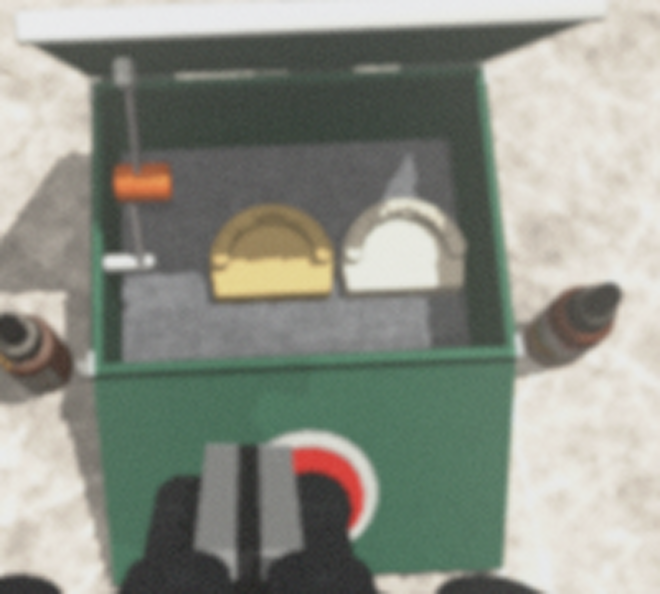

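Run:
```python
from h import *
get_state();snapshot('wrist')
s=show()
im=snapshot('wrist');cv2.imwrite('pics/w3.png',im);s2=show()
T=wristT(s);np.save('w3.npy',T);K=np.array(get_calibration('wrist')['K'])
print(proj([toW(p) for p in([5,74,125],[-129.7+0,0,47],[-80,105,89],[-80,-105,89])],K,T).round(0))
a=im[110:290,205:405];cv2.imwrite('pics/w3z.png',cv2.resize(a,None,fx=4,fy=4,interpolation=2)[:600])
```

```text
t 2.7 pos [ 512.4 -139.3  397.7] case [-166.8   29.8  397.7] F [0.1 1.3 0.8] T [-0.51  0.05 -0.03] w -0.0
q [ 0.3   0.52  0.29  1.56 -0.63  1.39  0.66]
axes in case
 [[ 0.509  0.86  -0.025]
 [-0.008 -0.025 -1.   ]
 [-0.861  0.509 -0.006]]
t 2.75 pos [ 512.4 -137.   398.4] case [-164.5   30.1  398.4] F [-0.5  1.6 -0.2] T [-0.52  0.05 -0.  ] w 0.1
q [ 0.3   0.52  0.29  1.56 -0.63  1.39  0.66]
axes in case
 [[ 0.511  0.86  -0.022]
 [-0.006 -0.021 -1.   ]
 [-0.86   0.511 -0.005]]
[[250. 169.]
 [298. 259.]
 [233. 227.]
 [363. 224.]]
```

View pics/w3z.png

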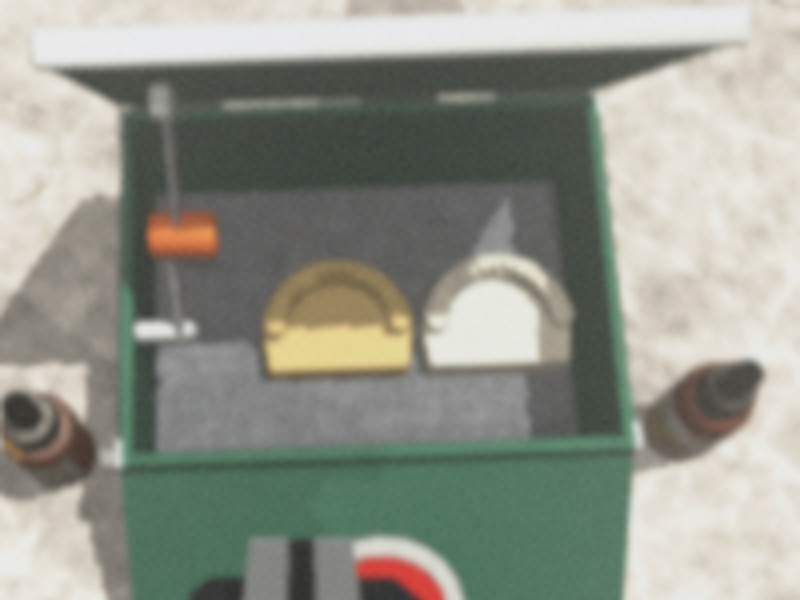

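Run:
```python
from h import *
P=np.array([[-80,105,82],[-180,105,13],[-180,-105,13],[-80,-105,82]],float)
sc=np.array([[188,357],[270,498],[463,343],[385,213]])/3.5+[225,170]
tp=np.array([[318,355],[418,360],[433,127],[327,110]])/4+[235,160]
def W(p,P): return R.from_euler('z',p[2]).apply(P)+[p[0],p[1],0]
Pw=np.array([[-80,105,89],[-80,-105,89],[80,105,89],[80,-105,89]],float)
w=np.array([[125,452],[630,440],[122,108],[595,98]])/4+[205,110]
cs,ct=cam('scene'),cam('top');cw=(np.array(get_calibration('wrist')['K']),np.load('w3.npy'))
g=least_squares(lambda p:(proj(W(p,Pw),*cw)-w).ravel(),CASE);print('w',g.x,g.fun.round(1))
g=least_squares(lambda p:(proj(W(p[:3],Pw)+[0,0,p[3]],*cw)-w).ravel(),CASE+[0]);print('w+z',g.x,g.fun.round(1))
f=lambda p:np.r_[(proj(W(p,P),*cs)-sc).ravel(),(proj(W(p,P),*ct)-tp).ravel(),.7*(proj(W(p,Pw),*cw)-w).ravel()]
r=least_squares(f,CASE);print(r.x,r.fun.reshape(-1,2).round(1))
```

```text
w [560.86341445  27.73984638   1.47171599] [-2.3  1.7  1.6  1.  -0.3 -1.4  1.  -2.2]
w+z [562.12863363  32.0511208    1.47158101 -12.52163691] [-0.6  0.7 -0.2  0.1  1.3 -0.1 -0.5 -0.8]
[559.57898298  25.00757203   1.46933293] [[-1.5 -0.1]
 [-0.  -1.1]
 [ 0.8 -1.7]
 [ 0.2 -1. ]
 [-2.1  0. ]
 [-0.3  0.1]
 [-0.1 -0.2]
 [ 0.1 -0.3]
 [-2.1  2.3]
 [ 0.8  2.1]
 [-0.5 -0. ]
 [ 0.5 -0.4]]
```

```bash
sed -i 's/^CASE=.*/CASE=[559.6,25.0,1.470]/' h.py
cat >> h.py <<'E'
KNEE=np.array([2.,74,126])
E
python3 - <<'E'
from h import *
s=show()
L=np.radians(42);M=tgt(L,1.2,-1);x=np.array([np.sin(L),0,-np.cos(L)])
p=KNEE-8*x-45*np.array([.84,0,-.54]);print(p)
seq(toW(p),M,10)
E
```

```text
t 2.75 pos [ 512.4 -137.   398.4] case [-166.    30.7  398.4] F [-0.5  1.6 -0.2] T [-0.52  0.05 -0.  ] w 0.1
q [ 0.3   0.52  0.29  1.56 -0.63  1.39  0.66]
axes in case
 [[ 0.511  0.86  -0.022]
 [-0.006 -0.021 -1.   ]
 [-0.86   0.511 -0.005]]
[-41.15304485  74.         156.2451586 ]
per row rot [0.118 0.013 0.017] deg 6.84 mm 27.6
{"offset":[0.027, -0.002, -0.004],"delta_rot":[0.118, 0.013, 0.017],"jaw":1}
{"offset":[0.027, -0.003, -0.004],"delta_rot":[0.118, 0.013, 0.017],"jaw":1}
{"offset":[0.027, -0.004, -0.003],"delta_rot":[0.118, 0.013, 0.017],"jaw":1}
{"offset":[0.027, -0.004, -0.002],"delta_rot":[0.118, 0.013, 0.017],"jaw":1}
{"offset":[0.027, -0.005, -0.001],"delta_rot":[0.118, 0.013, 0.017],"jaw":1}
{"offset":[0.027, -0.006, -0.001],"delta_rot":[0.118, 0.013, 0.017],"jaw":1}
{"offset":[0.027, -0.006, 0.001],"delta_rot":[0.118, 0.013, 0.017],"jaw":1}
{"offset":[0.027, -0.006, 0.002],"delta_rot":[0.118, 0.013, 0.017],"jaw":1}
{"offset":[0.027, -0.007, 0.003],"delta_rot":[0.118, 0.013, 0.017],"jaw":1}
{"offset":[0.027, -0.007, 0.004],"delta_rot":[0.118, 0.013, 0.017],"jaw":1}
```

Emit:
drive_tool(motion=[{"offset": [0.027, -0.002, -0.004], "delta_rot": [0.118, 0.013, 0.017], "jaw": 1}, {"offset": [0.027, -0.003, -0.004], "delta_rot": [0.118, 0.013, 0.017], "jaw": 1}, {"offset": [0.027, -0.004, -0.003], "delta_rot": [0.118, 0.013, 0.017], "jaw": 1}, {"offset": [0.027, -0.004, -0.002], "delta_rot": [0.118, 0.013, 0.017], "jaw": 1}, {"offset": [0.027, -0.005, -0.001], "delta_rot": [0.118, 0.013, 0.017], "jaw": 1}, {"offset": [0.027, -0.006, -0.001], "delta_rot": [0.118, 0.013, 0.017], "jaw": 1}, {"offset": [0.027, -0.006, 0.001], "delta_rot": [0.118, 0.013, 0.017], "jaw": 1}, {"offset": [0.027, -0.006, 0.002], "delta_rot": [0.118, 0.013, 0.017], "jaw": 1}, {"offset": [0.027, -0.007, 0.003], "delta_rot": [0.118, 0.013, 0.017], "jaw": 1}, {"offset": [0, 0, 0], "delta_rot": [0, 0, 0], "jaw": 1}])

```text
t: 3.75
eef_pos: [483.3, 1.0, 180.4]
tcp_rot: [1.478, 1.689, -0.381]
force: [-0.3, 0.6, -0.1]
width: 0.0
```

Run:
```python
from h import *
snapshot('scene')
s=show();im=snapshot('wrist');cv2.imwrite('pics/w4.png',im);s2=show()
np.save('w4.npy',wristT(s));K=np.array(get_calibration('wrist')['K'])
print(proj([toW(KNEE)],K,wristT(s)))
cv2.imwrite('pics/s4z.png',cv2.resize(snapshot('scene')[120:340,205:425],None,fx=2.7,fy=2.7))
```

```text
t 3.8 pos [484.6  -0.9 181.2] case [-33.3  72.1 181.2] F [ 0.2 -0.1  0.9] T [-0.65  0.07  0.03] w -0.1
q [ 0.33  0.78  0.02  2.01 -1.    0.89  0.02]
axes in case
 [[ 0.666  0.351 -0.658]
 [ 0.018 -0.889 -0.457]
 [-0.746  0.292 -0.598]]
t 3.85 pos [485.7  -3.  181.5] case [-35.3  70.7 181.5] F [ 1.4 -0.1  1. ] T [-0.68 -0.01 -0.02] w 0.2
q [ 0.33  0.78  0.02  2.01 -1.    0.89  0.02]
axes in case
 [[ 0.663  0.351 -0.661]
 [ 0.015 -0.889 -0.457]
 [-0.749  0.293 -0.595]]
[[291.91315989 233.46718693]]
```

View pics/w4.png

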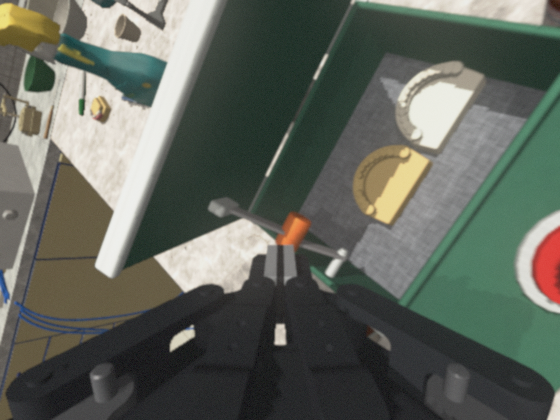

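View pics/s4z.png

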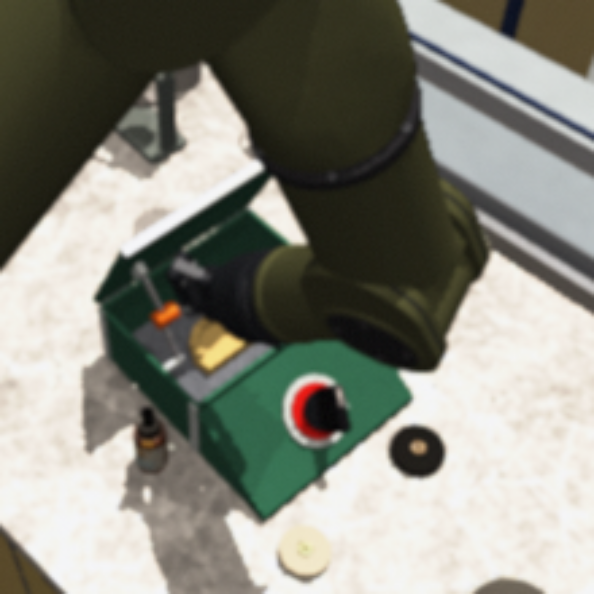

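Run:
```python
from h import *
s=get_state()
L=np.radians(39);x=np.array([np.sin(L),0,-np.cos(L)]);u=np.array([.84,0,-.54])
for roll in(.9,):
  M=tgt(L,roll,-1)
  p=KNEE-8*x-22*u;print(p);seq(toW(p),M,3)
  print('push dir tool',(M.T@Rc()@u).round(3))
```

```text
[-21.51456313  74.         144.09716769]
per row rot [-0.065 -0.014 -0.004] deg 3.84 mm 13.5
{"offset":[0.013, -0.003, 0.003],"delta_rot":[-0.065, -0.014, -0.004],"jaw":1}
{"offset":[0.013, -0.003, 0.003],"delta_rot":[-0.065, -0.014, -0.004],"jaw":1}
{"offset":[0.013, -0.003, 0.003],"delta_rot":[-0.065, -0.014, -0.004],"jaw":1}
push dir tool [ 0.948  0.195 -0.245]
```

Emit:
drive_tool(motion=[{"offset": [0.013, -0.003, 0.003], "delta_rot": [-0.065, -0.014, -0.004], "jaw": 1}, {"offset": [0.013, -0.003, 0.003], "delta_rot": [-0.065, -0.014, -0.004], "jaw": 1}, {"offset": [0.013, -0.003, 0.003], "delta_rot": [-0.065, -0.014, -0.004], "jaw": 1}, {"offset": [0, 0, 0], "delta_rot": [0, 0, 0], "jaw": 1}])

```text
t: 4.3
eef_pos: [489.9, 5.2, 146.0]
tcp_rot: [1.282, 1.623, -0.248]
force: [-0.1, 0.7, -0.9]
width: -0.0
```

Run:
```python
from h import *
s=show();im=snapshot('wrist');cv2.imwrite('pics/w5.png',im)
L=np.radians(39);x=np.array([np.sin(L),0,-np.cos(L)]);u=np.array([.84,0,-.54])
M=tgt(L,.9,-1)
seq(toW(KNEE-8*x-15*u),M,1)
seq(toW(KNEE-8*x-9*u),M,1)
seq(toW(KNEE-8*x+12*u),M,5)
```

```text
t 4.3 pos [489.9   5.2 146. ] case [-26.7  67.3 146. ] F [-0.1  0.7 -0.9] T [-0.6   0.09  0.02] w -0.0
q [ 0.39  0.81 -0.15  2.05 -0.99  0.67  0.21]
axes in case
 [[ 0.615  0.495 -0.614]
 [-0.013 -0.772 -0.635]
 [-0.788  0.398 -0.469]]
per row rot [0.016 0.023 0.001] deg 1.61 mm 15.1
{"offset":[0.012, -0.002, -0.009],"delta_rot":[0.016, 0.023, 0.001],"jaw":1}
per row rot [0.016 0.023 0.001] deg 1.61 mm 20.5
{"offset":[0.018, -0.001, -0.011],"delta_rot":[0.016, 0.023, 0.001],"jaw":1}
per row rot [0.003 0.005 0.   ] deg 0.32 mm 8.2
{"offset":[0.007, 0.001, -0.003],"delta_rot":[0.003, 0.005, 0.0],"jaw":1}
{"offset":[0.007, 0.001, -0.003],"delta_rot":[0.003, 0.005, 0.0],"jaw":1}
{"offset":[0.007, 0.001, -0.003],"delta_rot":[0.003, 0.005, 0.0],"jaw":1}
{"offset":[0.008, 0.001, -0.003],"delta_rot":[0.003, 0.005, 0.0],"jaw":1}
{"offset":[0.008, 0.001, -0.003],"delta_rot":[0.003, 0.005, 0.0],"jaw":1}
```

View pics/w5.png

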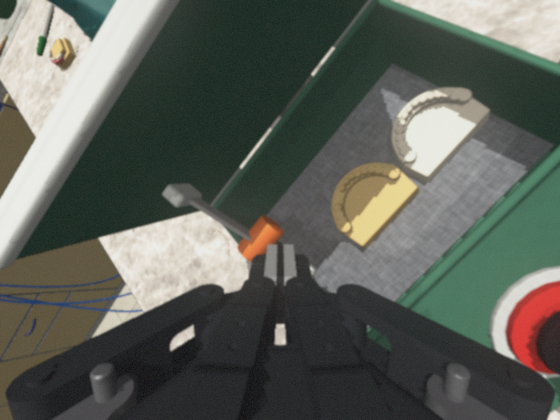

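Emit:
drive_tool(motion=[{"offset": [0, -0.003, -0.007], "delta_rot": [0.01, 0.01, 0], "jaw": 1}, {"offset": [0.009, 0, -0.004], "delta_rot": [0, 0, 0], "jaw": 1}, {"offset": [0.008, 0.001, -0.003], "delta_rot": [0, 0, 0], "jaw": 1}, {"offset": [0.008, 0.001, -0.003], "delta_rot": [0, 0, 0], "jaw": 1}])

```text
t: 4.75
eef_pos: [484.1, 26.5, 136.8]
tcp_rot: [1.293, 1.621, -0.261]
force: [0.4, -4.0, 3.6]
width: -0.1
```

```bash
cat > k.py <<'E'
from h import *
import sys
s=show();im=snapshot('wrist');cv2.imwrite('pics/%s.png'%sys.argv[1],im)
L=np.radians(39);x=np.array([np.sin(L),0,-np.cos(L)]);u=np.array([.84,0,-.54])
M=tgt(L,.9,-1)
tip=toC(s['eef_pos']+8*R.from_rotvec(s['tcp_rot']).as_matrix()[:,0]);print('tip rel knee',(tip-KNEE).round(1),'along u',(tip-KNEE)@u)
plan(toW(KNEE-8*x+float(sys.argv[2])*u),M)
E
python3 k.py w6 12
```

```text
t 4.75 pos [484.1  26.5 136.8] case [ -6.1  75.3 136.8] F [ 0.4 -4.   3.6] T [-1.17  0.09 -0.07] w -0.1
q [ 0.43  0.83 -0.28  2.09 -0.99  0.55  0.17]
axes in case
 [[ 0.614  0.485 -0.623]
 [-0.015 -0.782 -0.623]
 [-0.789  0.392 -0.473]]
tip rel knee [-3.2  1.2  4.5] along u -5.078525833648002
off mm [16.1  3.  -1.7] rot [0.003 0.023 0.   ] deg 1.3
```

View pics/w6.png

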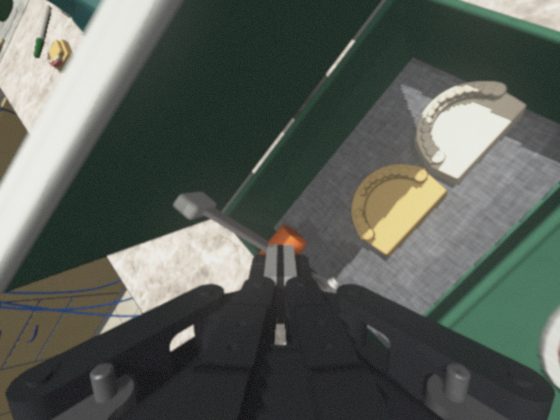

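Emit:
drive_tool(motion=[{"offset": [0.007, 0.001, -0.002], "delta_rot": [0, 0, 0], "jaw": 1}, {"offset": [0.007, 0.001, -0.002], "delta_rot": [0, 0, 0], "jaw": 1}, {"offset": [0.007, 0.001, -0.002], "delta_rot": [0, 0, 0], "jaw": 1}, {"offset": [0.007, 0.001, -0.002], "delta_rot": [0, 0, 0], "jaw": 1}])

```text
t: 5.2
eef_pos: [486.0, 40.6, 118.5]
tcp_rot: [1.291, 1.608, -0.282]
force: [-8.2, -32.1, 32.5]
width: 0.1
```

```bash
python3 k.py w7 20
```

```text
t 5.2 pos [486.   40.6 118.5] case [  8.1  74.8 118.5] F [ -8.2 -32.1  32.5] T [0.11 0.6  1.25] w 0.1
q [ 0.46  0.87 -0.38  2.11 -0.99  0.42  0.14]
axes in case
 [[ 0.6    0.482 -0.638]
 [-0.024 -0.787 -0.616]
 [-0.799  0.385 -0.461]]
tip rel knee [ 10.9   0.6 -13.9] along u 16.636908817872985
off mm [ 1.2  4.8 -5.4] rot [-0.007  0.045  0.004] deg 2.6
```

View pics/w7.png

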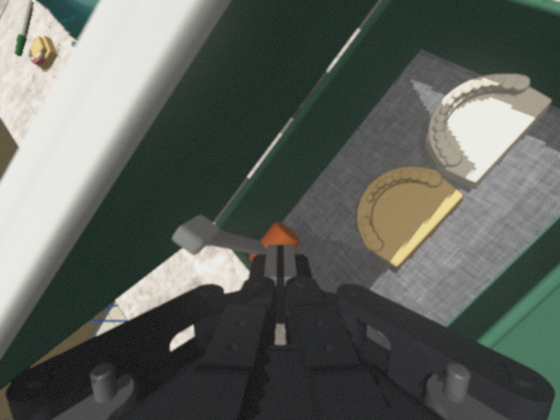

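Emit:
drive_tool(motion=[{"offset": [-0.012, 0, 0], "delta_rot": [0, 0, 0], "jaw": 1}, {"offset": [-0.012, 0, 0], "delta_rot": [0, 0, 0], "jaw": 1}, {"offset": [-0.012, 0, 0], "delta_rot": [0, 0, 0], "jaw": 1}, {"offset": [0, 0, 0], "delta_rot": [0, 0, 0], "jaw": 1}])

```text
t: 5.65
eef_pos: [483.3, 14.5, 148.5]
tcp_rot: [1.293, 1.604, -0.29]
force: [-0.1, 0.5, -0.0]
width: -0.1
```

```bash
python3 k.py w8 -20
python3 - <<'E'
from h import *
cv2.imwrite('pics/s8z.png',cv2.resize(snapshot('scene')[120:340,205:425],None,fx=2.7,fy=2.7))
E
```

```text
t 5.65 pos [483.3  14.5 148.5] case [-18.1  74.9 148.5] F [-0.1  0.5 -0. ] T [-0.7   0.05  0.04] w -0.1
q [ 0.47  0.8  -0.31  2.09 -0.92  0.54  0.08]
axes in case
 [[ 0.597  0.478 -0.644]
 [-0.027 -0.791 -0.612]
 [-0.802  0.382 -0.459]]
tip rel knee [-15.3   0.7  16.1] along u -21.589838869798328
off mm [ 2.7 -2.2  4.6] rot [-0.012  0.047  0.004] deg 2.8
```

View pics/w8.png

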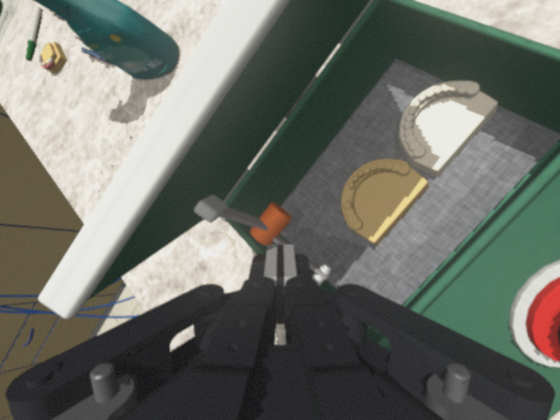

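View pics/s8z.png

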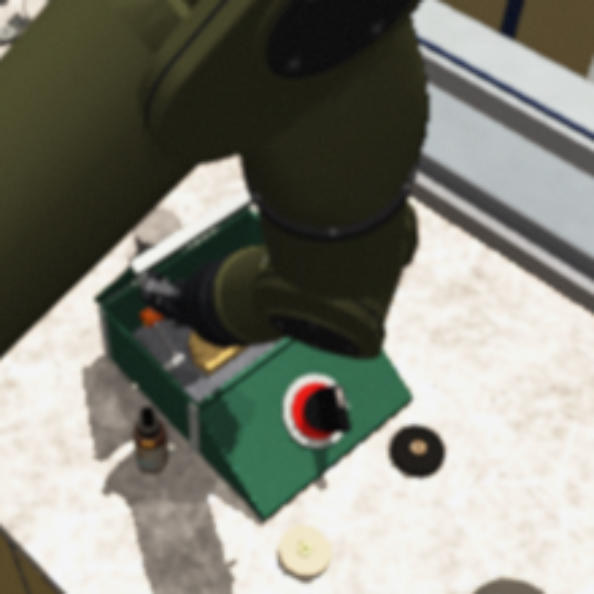

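```bash
cat >> h.py <<'E'
def onplaneY(uv,K,T,y):
    o,d=ray(uv,K,T);o=toC(o);d=Rc().T@d;return o+d*(y-o[1])/d[1]
E
python3 - <<'E'
from h import *
s=show();K=np.array(get_calibration('wrist')['K']);T=wristT(s)
for n,uv in(('knee',(271,223)),('top',(208,207)),('bot',(325,271))): print(n,onplaneY(uv,K,T,74).round(1))
T=np.load('w4.npy')
for n,uv in(('knee',(293,231)),('top',(222,205)),('bot',(340,257))): print('before',n,onplaneY(uv,K,T,74).round(1))
# lid edge: corner far/near outermost
E
```

```text
t 5.75 pos [482.8  15.9 147.9] case [-16.8  75.5 147.9] F [0.1 0.  0.6] T [-0.55  0.13 -0.04] w 0.0
q [ 0.47  0.8  -0.31  2.09 -0.92  0.53  0.08]
axes in case
 [[ 0.598  0.479 -0.642]
 [-0.025 -0.79  -0.612]
 [-0.801  0.382 -0.461]]
knee [ 24.1  74.  105.8]
top [ 25.2  74.  169.8]
bot [-23.3  74.   93.6]
before knee [  5.5  74.  120.4]
before top [ 34.7  74.  169.5]
before bot [-28.4  74.   99.4]
```

Run:
```python
from h import *
seq(toW([-80,50,310]),tgt(.5,.8,-1),5)
```

```text
per row rot [-0.023 -0.018 -0.022] deg 2.1 mm 35.2
{"offset":[-0.033, 0.01, -0.004],"delta_rot":[-0.023, -0.018, -0.022],"jaw":1}
{"offset":[-0.034, 0.01, -0.003],"delta_rot":[-0.023, -0.018, -0.022],"jaw":1}
{"offset":[-0.034, 0.009, -0.002],"delta_rot":[-0.023, -0.018, -0.022],"jaw":1}
{"offset":[-0.034, 0.008, -0.001],"delta_rot":[-0.023, -0.018, -0.022],"jaw":1}
{"offset":[-0.034, 0.008, -0.0],"delta_rot":[-0.023, -0.018, -0.022],"jaw":1}
```

Emit:
drive_tool(motion=[{"offset": [-0.036, 0.008, -0.003], "delta_rot": [-0.02, -0.02, -0.02], "jaw": 1}, {"offset": [-0.036, 0.008, -0.003], "delta_rot": [-0.02, -0.02, -0.02], "jaw": 1}, {"offset": [-0.036, 0.008, -0.002], "delta_rot": [-0.02, -0.02, -0.02], "jaw": 1}, {"offset": [-0.036, 0.008, -0.001], "delta_rot": [-0.02, -0.02, -0.02], "jaw": 1}, {"offset": [-0.036, 0.008, 0], "delta_rot": [-0.02, -0.02, -0.02], "jaw": 1}])

```text
t: 6.25
eef_pos: [493.0, -56.1, 315.1]
tcp_rot: [1.104, 1.606, -0.329]
force: [0.9, 0.9, 0.1]
width: 0.2
```

Run:
```python
from h import *
show()
seq(toW([75,10,340]),tgt(-.3,.7,-1),8)
```

```text
t 6.25 pos [493.  -56.1 315.1] case [-87.4  58.1 315.1] F [0.9 0.9 0.1] T [-0.55 -0.01 -0.04] w 0.2
q [ 0.36  0.51 -0.05  1.83 -0.56  1.01 -0.25]
axes in case
 [[ 0.482  0.603 -0.636]
 [ 0.008 -0.729 -0.685]
 [-0.876  0.325 -0.356]]
per row rot [-0.013 -0.07  -0.072] deg 5.8 mm 21.4
{"offset":[0.007, 0.018, -0.01],"delta_rot":[-0.013, -0.07, -0.072],"jaw":1}
{"offset":[0.005, 0.018, -0.01],"delta_rot":[-0.013, -0.07, -0.072],"jaw":1}
{"offset":[0.003, 0.019, -0.01],"delta_rot":[-0.013, -0.07, -0.072],"jaw":1}
{"offset":[0.001, 0.019, -0.01],"delta_rot":[-0.013, -0.07, -0.072],"jaw":1}
{"offset":[-0.001, 0.019, -0.01],"delta_rot":[-0.013, -0.07, -0.072],"jaw":1}
{"offset":[-0.003, 0.019, -0.009],"delta_rot":[-0.013, -0.07, -0.072],"jaw":1}
{"offset":[-0.005, 0.019, -0.009],"delta_rot":[-0.013, -0.07, -0.072],"jaw":1}
{"offset":[-0.007, 0.018, -0.008],"delta_rot":[-0.013, -0.07, -0.072],"jaw":1}
```

Emit:
drive_tool(motion=[{"offset": [0.004, 0.018, -0.01], "delta_rot": [-0.013, -0.07, -0.072], "jaw": 1}, {"offset": [0.003, 0.018, -0.01], "delta_rot": [-0.013, -0.07, -0.072], "jaw": 1}, {"offset": [0.002, 0.019, -0.01], "delta_rot": [-0.013, -0.07, -0.072], "jaw": 1}, {"offset": [0, 0.019, -0.01], "delta_rot": [-0.013, -0.07, -0.072], "jaw": 1}, {"offset": [-0.001, 0.019, -0.01], "delta_rot": [-0.013, -0.07, -0.072], "jaw": 1}, {"offset": [-0.003, 0.019, -0.009], "delta_rot": [-0.013, -0.07, -0.072], "jaw": 1}, {"offset": [-0.005, 0.019, -0.009], "delta_rot": [-0.013, -0.07, -0.072], "jaw": 1}, {"offset": [-0.007, 0.018, -0.008], "delta_rot": [-0.013, -0.07, -0.072], "jaw": 1}, {"offset": [-0.002, 0.008, -0.003], "delta_rot": [0, 0, 0], "jaw": 1}])

```text
t: 7.15
eef_pos: [565.1, 113.0, 344.1]
tcp_rot: [0.364, 1.358, -0.862]
force: [-1.1, 0.5, 0.2]
width: 0.2
```

Run:
```python
from h import *
snapshot('top')
s=show()
im=snapshot('wrist');cv2.imwrite('pics/w9.png',im);np.save('w9.npy',wristT(s))
K=np.array(get_calibration('wrist')['K'])
e=[80-163*np.cos(1.134),0,90+163*np.sin(1.134)];print(e,proj([toW(e),toW([e[0],107,e[2]]),toW([80,0,90])],K,wristT(s)))
seq(toW([65,10,260]),tgt(-.3,.7,-1),4)
```

```text
t 7.2 pos [565.5 112.1 344. ] case [ 87.2   2.9 344. ] F [0.8 1.6 0.2] T [ 0.52 -0.11 -0.01] w 0.2
q [-0.59  0.6   0.27  1.5   0.16  1.21 -1.22]
axes in case
 [[-0.325  0.721 -0.612]
 [-0.007 -0.649 -0.761]
 [-0.946 -0.243  0.216]]
[np.float64(11.044682846036991), 0, np.float64(237.696188969778)] [[306.8785354  232.68516048]
 [224.44138462 297.92250895]
 [241.27230662 136.42015125]]
per row rot [-0.003  0.006  0.005] deg 0.5 mm 21.8
{"offset":[0.022, 0.001, -0.003],"delta_rot":[-0.003, 0.006, 0.005],"jaw":1}
{"offset":[0.022, 0.001, -0.003],"delta_rot":[-0.003, 0.006, 0.005],"jaw":1}
{"offset":[0.022, 0.001, -0.003],"delta_rot":[-0.003, 0.006, 0.005],"jaw":1}
{"offset":[0.022, 0.0, -0.003],"delta_rot":[-0.003, 0.006, 0.005],"jaw":1}
```

View pics/w9.png

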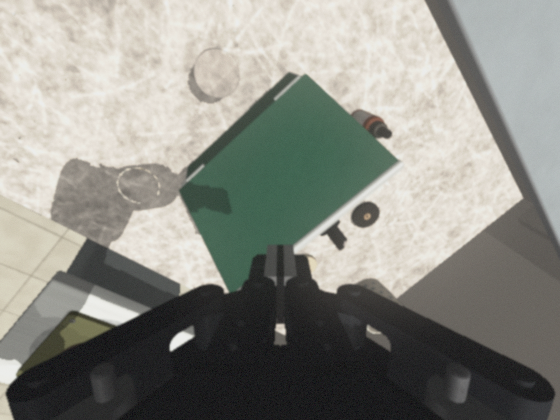

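Emit:
drive_tool(motion=[{"offset": [0.024, 0.001, -0.002], "delta_rot": [0, 0, 0], "jaw": 1}, {"offset": [0.024, 0.001, -0.002], "delta_rot": [0, 0, 0], "jaw": 1}, {"offset": [0.024, 0.001, -0.002], "delta_rot": [0, 0, 0], "jaw": 1}, {"offset": [0.015, 0, 0], "delta_rot": [0, 0, 0], "jaw": 1}])

```text
t: 7.65
eef_pos: [560.2, 77.6, 260.3]
tcp_rot: [0.378, 1.354, -0.874]
force: [-1.2, -1.0, 0.2]
width: -0.1
```

```bash
cat > lid.py <<'E'
from h import *
import sys
s=show()
A=R.from_rotvec(s['tcp_rot']).as_matrix();tip=toC(s['eef_pos']+8*A[:,0])
v=tip-[80,0,90];print('tip',tip.round(1),'r',np.hypot(v[0],v[2]).round(1),'ang',np.degrees(np.arctan2(v[2],-v[0])).round(1))
# next rows: along arc toward angle list
def pt(a,r=148,off=12): 
    a=np.radians(a);return np.array([80-r*np.cos(a)+off*np.sin(a),0,90+r*np.sin(a)+off*np.cos(a)])
if len(sys.argv)>1:
    prev=tip;
    for a in map(float,sys.argv[1:]):
        lean=np.radians(-20*min(1,max(0,a)/65));p=pt(a);p[1]=tip[1]
        d=p-prev;print(a,'mm',np.linalg.norm(d).round(1),'tool off',(A.T@Rc()@d/1000).round(3));prev=p
    M=tgt(lean,.75,-1);print('total rot',R.from_matrix(A.T@M).as_rotvec().round(3))
E
python3 lid.py 62 58 54 50 46
```

```text
t 7.65 pos [560.2  77.6 260.3] case [ 52.4   4.7 260.3] F [-1.2 -1.   0.2] T [ 0.33 -0.03 -0.08] w -0.1
q [-0.54  0.66  0.27  1.66  0.17  0.97 -1.24]
axes in case
 [[-0.325  0.711 -0.623]
 [-0.005 -0.66  -0.751]
 [-0.946 -0.241  0.218]]
tip [ 49.8   4.7 252.7] r 165.5 ang 79.5
62.0 mm 39.0 tool off [ 0.034 -0.014  0.012]
58.0 mm 10.4 tool off [ 0.007 -0.006  0.005]
54.0 mm 10.4 tool off [ 0.008 -0.005  0.005]
50.0 mm 10.4 tool off [ 0.008 -0.005  0.004]
46.0 mm 10.4 tool off [ 0.009 -0.004  0.004]
total rot [0.029 0.06  0.059]
```

Emit:
drive_tool(motion=[{"offset": [0.017, -0.007, 0.006], "delta_rot": [0, 0, 0], "jaw": 1}, {"offset": [0.014, -0.006, 0.006], "delta_rot": [0, 0, 0], "jaw": 1}, {"offset": [0.009, -0.007, 0.006], "delta_rot": [0, 0, 0], "jaw": 1}, {"offset": [0.008, -0.006, 0.005], "delta_rot": [0, 0, 0], "jaw": 1}])

```text
t: 8.05
eef_pos: [552.2, 20.2, 224.3]
tcp_rot: [0.387, 1.357, -0.883]
force: [1.2, 1.9, 0.2]
width: 0.1
```

```bash
python3 lid.py 55 50 45 40 35 30
```

```text
t 8.05 pos [552.2  20.2 224.3] case [ -5.6   6.9 224.3] F [1.2 1.9 0.2] T [ 0.7  -0.06 -0.05] w 0.1
q [-0.46  0.68  0.28  1.76  0.19  0.83 -1.2 ]
axes in case
 [[-0.323  0.704 -0.633]
 [ 0.002 -0.668 -0.744]
 [-0.946 -0.242  0.214]]
tip [ -8.1   6.9 216.7] r 154.4 ang 55.2
55.0 mm 13.2 tool off [-0.006  0.009 -0.008]
50.0 mm 13.0 tool off [ 0.01  -0.006  0.005]
45.0 mm 13.0 tool off [ 0.011 -0.005  0.005]
40.0 mm 13.0 tool off [ 0.011 -0.005  0.004]
35.0 mm 13.0 tool off [ 0.012 -0.004  0.003]
30.0 mm 13.0 tool off [ 0.012 -0.003  0.003]
total rot [0.018 0.112 0.125]
```

Emit:
drive_tool(motion=[{"offset": [0.009, -0.005, 0.005], "delta_rot": [0, 0.02, 0.02], "jaw": 1}, {"offset": [0.01, -0.005, 0.005], "delta_rot": [0, 0.02, 0.02], "jaw": 1}, {"offset": [0.011, -0.005, 0.004], "delta_rot": [0, 0.02, 0.02], "jaw": 1}])

```text
t: 8.35
eef_pos: [549.3, -11.5, 202.4]
tcp_rot: [0.459, 1.392, -0.827]
force: [0.2, 0.5, 1.4]
width: 0.1
```

```bash
python3 lid.py 40 35 30 25 20 15 10
python3 - <<'E'
from h import *
cv2.imwrite('pics/w10.png',snapshot('wrist'))
E
```

```text
t 8.35 pos [549.3 -11.5 202.4] case [-37.4   6.6 202.4] F [0.2 0.5 1.4] T [ 0.41 -0.04 -0.01] w 0.1
q [-0.33  0.68  0.22  1.82  0.14  0.73 -1.1 ]
axes in case
 [[-0.239  0.72  -0.652]
 [ 0.005 -0.67  -0.742]
 [-0.971 -0.18   0.156]]
tip [-39.3   6.7 194.6] r 158.6 ang 41.2
40.0 mm 13.6 tool off [-0.003  0.01  -0.009]
35.0 mm 13.0 tool off [ 0.011 -0.005  0.004]
30.0 mm 13.0 tool off [ 0.012 -0.004  0.003]
25.0 mm 13.0 tool off [ 0.012 -0.003  0.003]
20.0 mm 13.0 tool off [ 0.013 -0.002  0.002]
15.0 mm 13.0 tool off [ 0.013 -0.001  0.001]
10.0 mm 13.0 tool off [ 0.013 -0.001  0.001]
total rot [0.015 0.123 0.142]
```

View pics/w10.png

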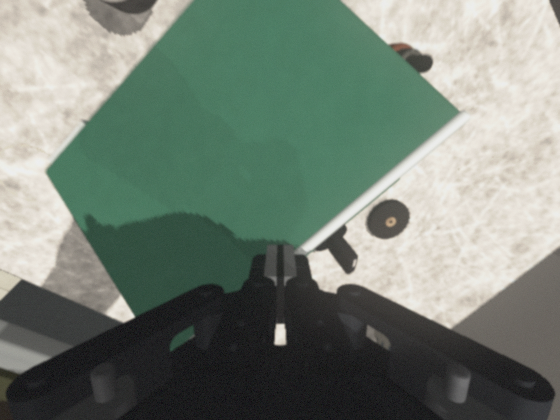

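Emit:
drive_tool(motion=[{"offset": [-0.003, 0.012, -0.011], "delta_rot": [0, 0.02, 0.02], "jaw": 1}, {"offset": [0.008, 0, 0], "delta_rot": [0, 0.02, 0.02], "jaw": 1}, {"offset": [0.012, -0.003, 0.003], "delta_rot": [0, 0.02, 0.02], "jaw": 1}, {"offset": [0.013, -0.003, 0.003], "delta_rot": [0, 0.02, 0.02], "jaw": 1}, {"offset": [0.013, -0.003, 0.003], "delta_rot": [0, 0.02, 0.02], "jaw": 1}])

```text
t: 8.9
eef_pos: [550.0, -13.3, 159.7]
tcp_rot: [0.582, 1.448, -0.725]
force: [-0.2, -0.5, 0.9]
width: 0.1
```

```bash
python3 lid.py 25 20 15 10 5 0
```

```text
t 8.9 pos [550.  -13.3 159.7] case [-39.    5.7 159.7] F [-0.2 -0.5  0.9] T [ 0.    0.03 -0.03] w 0.1
q [-0.16  0.71  0.09  1.86  0.05  0.59 -0.98]
axes in case
 [[-0.09   0.736 -0.671]
 [ 0.009 -0.673 -0.74 ]
 [-0.996 -0.073  0.054]]
tip [-39.8   5.7 151.8] r 134.8 ang 27.3
25.0 mm 14.9 tool off [-0.011 -0.008  0.007]
20.0 mm 13.0 tool off [ 0.012 -0.004  0.003]
15.0 mm 13.0 tool off [ 0.012 -0.003  0.003]
10.0 mm 13.0 tool off [ 0.013 -0.002  0.002]
5.0 mm 13.0 tool off [ 0.013 -0.001  0.001]
0.0 mm 13.0 tool off [ 0.013 -0.     0.   ]
total rot [0.011 0.055 0.073]
```

Emit:
drive_tool(motion=[{"offset": [0.011, -0.006, 0.006], "delta_rot": [0, 0.015, 0.015], "jaw": 1}, {"offset": [0.012, -0.004, 0.004], "delta_rot": [0, 0.01, 0.01], "jaw": 1}, {"offset": [0.012, -0.002, 0.002], "delta_rot": [0, 0.01, 0.01], "jaw": 1}, {"offset": [0.007, 0, 0], "delta_rot": [0, 0, 0], "jaw": 1}, {"offset": [0.004, 0, 0], "delta_rot": [0, 0, 0], "jaw": 1}])

```text
t: 9.4
eef_pos: [549.6, -30.0, 113.3]
tcp_rot: [0.626, 1.468, -0.683]
force: [-0.2, 0.5, 0.2]
width: 0.2
```

```bash
python3 lid.py 5 0;python3 - <<'E'
from h import *
cv2.imwrite('pics/w11.png',snapshot('wrist'))
E
```

```text
t 9.4 pos [549.6 -30.  113.3] case [-55.8   4.4 113.3] F [-0.2  0.5  0.2] T [ 0.07 -0.03  0.02] w 0.2
q [-0.06  0.78  0.02  1.89  0.03  0.48 -0.91]
axes in case
 [[-0.034  0.74  -0.672]
 [ 0.01  -0.672 -0.74 ]
 [-0.999 -0.032  0.016]]
tip [-56.    4.5 105.3] r 136.9 ang 6.4
5.0 mm 14.1 tool off [-0.009 -0.008  0.007]
0.0 mm 13.0 tool off [ 0.013 -0.001  0.001]
total rot [0.013 0.016 0.032]
```

View pics/w11.png

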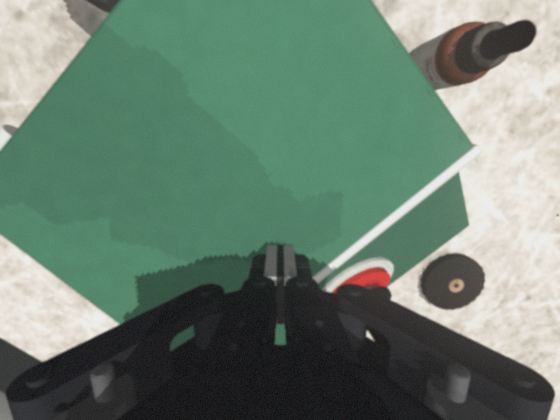

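Nearly shut; press until force is felt.

Emit:
drive_tool(motion=[{"offset": [0.005, -0.002, 0.002], "delta_rot": [0, 0, 0], "jaw": 1}, {"offset": [0.005, -0.002, 0.002], "delta_rot": [0, 0, 0], "jaw": 1}, {"offset": [0.003, 0, 0], "delta_rot": [0, 0, 0], "jaw": 1}])

```text
t: 9.75
eef_pos: [549.8, -31.7, 107.8]
tcp_rot: [0.626, 1.468, -0.676]
force: [-6.5, -2.8, 25.6]
width: 0.3
```

```bash
python3 lid.py
```

```text
t 9.75 pos [549.8 -31.7 107.8] case [-57.4   4.  107.8] F [-6.5 -2.8 25.6] T [-0.73  1.52  0.01] w 0.3
q [-0.06  0.79  0.02  1.9   0.03  0.46 -0.91]
axes in case
 [[-0.031  0.743 -0.669]
 [ 0.007 -0.669 -0.743]
 [-1.    -0.028  0.015]]
tip [-57.7   4.1  99.9] r 138.0 ang 4.1
```

Run:
```python
from h import *
seq(toW([-90,5,215]),tgt(.2,.2,-1),4)
n=np.array([-.574,0,.819]);print(np.array([-130,0,47.5])+150*n)
```

```text
per row rot [-0.133  0.025  0.053] deg 8.32 mm 28.0
{"offset":[-0.027, -0.007, 0.006],"delta_rot":[-0.133, 0.025, 0.053],"jaw":1}
{"offset":[-0.027, -0.006, 0.004],"delta_rot":[-0.133, 0.025, 0.053],"jaw":1}
{"offset":[-0.027, -0.005, 0.003],"delta_rot":[-0.133, 0.025, 0.053],"jaw":1}
{"offset":[-0.028, -0.004, 0.001],"delta_rot":[-0.133, 0.025, 0.053],"jaw":1}
[-216.1     0.    170.35]
```

Emit:
drive_tool(motion=[{"offset": [-0.03, 0, 0], "delta_rot": [0, 0, 0], "jaw": 1}, {"offset": [-0.028, -0.007, 0.006], "delta_rot": [-0.13, 0.025, 0.05], "jaw": 1}, {"offset": [-0.028, -0.006, 0.005], "delta_rot": [-0.13, 0.025, 0.05], "jaw": 0}, {"offset": [-0.028, -0.005, 0.004], "delta_rot": [-0.13, 0.025, 0.05], "jaw": -1}, {"offset": [-0.028, -0.005, 0.003], "delta_rot": [-0.13, 0.025, 0.05], "jaw": -1}])

```text
t: 10.25
eef_pos: [548.6, -57.7, 252.6]
tcp_rot: [0.373, 1.573, -0.066]
force: [1.3, -1.1, -1.0]
width: 43.1
```

Run:
```python
from h import *
show()
n=np.array([-.574,0,.819])
seq(toW(np.array([-130,0,47.5])+150*n),tgt(np.radians(35),-.3,-1),8)
```

```text
t 10.25 pos [548.6 -57.7 252.6] case [-83.4   2.6 252.6] F [ 1.3 -1.1 -1. ] T [-0.25 -0.03 -0.01] w 43.1
q [ 0.37  0.61 -0.39  1.75  0.03  0.82 -0.25]
axes in case
 [[ 0.194  0.966 -0.173]
 [ 0.012 -0.179 -0.984]
 [-0.981  0.189 -0.046]]
per row rot [-0.059 -0.005  0.052] deg 4.54 mm 19.5
{"offset":[0.007, -0.018, 0.004],"delta_rot":[-0.059, -0.005, 0.052],"jaw":1}
{"offset":[0.006, -0.018, 0.003],"delta_rot":[-0.059, -0.005, 0.052],"jaw":1}
{"offset":[0.005, -0.019, 0.001],"delta_rot":[-0.059, -0.005, 0.052],"jaw":1}
{"offset":[0.004, -0.019, 0.0],"delta_rot":[-0.059, -0.005, 0.052],"jaw":1}
{"offset":[0.003, -0.019, -0.001],"delta_rot":[-0.059, -0.005, 0.052],"jaw":1}
{"offset":[0.002, -0.019, -0.002],"delta_rot":[-0.059, -0.005, 0.052],"jaw":1}
{"offset":[0.001, -0.019, -0.003],"delta_rot":[-0.059, -0.005, 0.052],"jaw":1}
{"offset":[-0.0, -0.019, -0.004],"delta_rot":[-0.059, -0.005, 0.052],"jaw":1}
```

Emit:
drive_tool(motion=[{"offset": [0.007, -0.018, 0.004], "delta_rot": [-0.059, -0.005, 0.052], "jaw": -1}, {"offset": [0.006, -0.018, 0.003], "delta_rot": [-0.059, -0.005, 0.052], "jaw": -1}, {"offset": [0.005, -0.019, 0.001], "delta_rot": [-0.059, -0.005, 0.052], "jaw": -1}, {"offset": [0.004, -0.019, 0], "delta_rot": [-0.059, -0.005, 0.052], "jaw": -1}, {"offset": [0.003, -0.019, -0.001], "delta_rot": [-0.059, -0.005, 0.052], "jaw": -1}, {"offset": [0.002, -0.019, -0.002], "delta_rot": [-0.059, -0.005, 0.052], "jaw": -1}, {"offset": [0.001, -0.019, -0.003], "delta_rot": [-0.059, -0.005, 0.052], "jaw": -1}, {"offset": [0, -0.019, -0.004], "delta_rot": [-0.059, -0.005, 0.052], "jaw": -1}, {"offset": [0, 0, 0], "delta_rot": [0, 0, 0], "jaw": -1}, {"offset": [0, 0, 0], "delta_rot": [0, 0, 0], "jaw": -1}])

```text
t: 11.25
eef_pos: [545.8, -199.4, 170.9]
tcp_rot: [0.301, 1.365, 0.624]
force: [-0.4, -0.1, 0.2]
width: 85.3
```

Run:
```python
from h import *
snapshot('scene')
s=show()
im=snapshot('wrist');cv2.imwrite('pics/w12.png',im);np.save('w12.npy',wristT(s));show()
K=np.array(get_calibration('wrist')['K'])
n=np.array([-.574,0,.819])
print(proj([toW(np.array([-130,0,47.5])+d*n) for d in(0,10,44,58)],K,wristT(s)))
```

```text
t 11.3 pos [ 545.3 -200.   170.4] case [-225.3   -8.4  170.4] F [-0.  -0.3 -1.3] T [-0.58  0.09  0.01] w 85.2
q [ 0.95  0.98 -0.76  1.57  0.02  0.93  0.61]
axes in case
 [[ 0.579  0.776  0.249]
 [-0.018  0.318 -0.948]
 [-0.815  0.545  0.198]]
t 11.35 pos [ 545.4 -199.3  171. ] case [-224.6   -8.5  171. ] F [ 0.4 -0.1 -0.6] T [-0.61  0.07  0.05] w 85.4
q [ 0.95  0.98 -0.76  1.57  0.02  0.93  0.61]
axes in case
 [[ 0.579  0.776  0.251]
 [-0.018  0.32  -0.947]
 [-0.815  0.544  0.199]]
[[271.25799699 188.33071607]
 [271.16699416 190.31247888]
 [270.80570605 198.18022629]
 [270.62819586 202.04585417]]
```

View pics/w12.png

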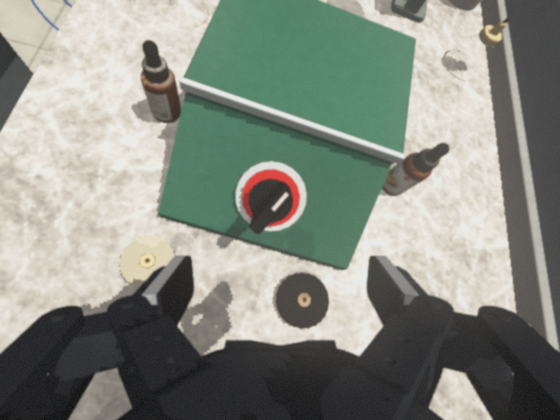

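Run:
```python
from h import *
im=cv2.imread('pics/w12.png')
hsv=cv2.cvtColor(im,cv2.COLOR_BGR2HSV)
m=((hsv[...,1]>150)&((hsv[...,0]<8)|(hsv[...,0]>172))&(hsv[...,2]>90)).astype(np.uint8)
m[:150]=0;m[245:]=0;m[:,:225]=0;m[:,320:]=0
c=max(cv2.findContours(m,0,2)[0],key=cv2.contourArea);print('red',cv2.fitEllipse(cv2.convexHull(c)))
K=np.array(get_calibration('wrist')['K']);T=np.load('w12.npy');n=np.array([-.574,0,.819])
def pan(uv,d):
    o,dd=ray(uv,K,T);o=toC(o);dd=Rc().T@dd;q=np.array([-130,0,47.5])+d*n;return o+dd*((q-o)@n)/(dd@n)
print(pan((271.5,196),0.5),pan(cv2.fitEllipse(cv2.convexHull(c))[0],10))
cv2.imwrite('pics/w12z.png',cv2.resize(im[145:245,220:325],None,fx=5.5,fy=5.5,interpolation=2))
```

```text
red ((270.5030822753906, 197.13198852539062), (54.146549224853516, 55.50508117675781), 103.67902374267578)
[-136.32839987   -2.66936508   43.6753565 ] [-141.24097955   -1.5012725    51.83461262]
```

View pics/w12z.png

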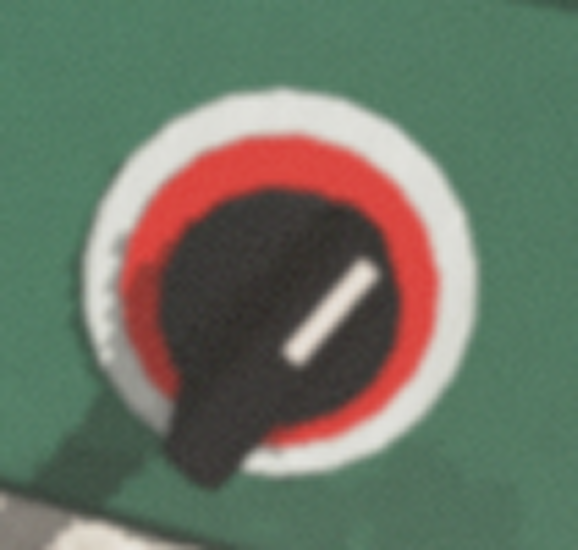

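Run:
```python
from h import *
K=np.array(get_calibration('wrist')['K']);T=np.load('w12.npy');n=np.array([-.574,0,.819])
def pan(uv,d):
    o,dd=ray(uv,K,T);o=toC(o);dd=Rc().T@dd;q=np.array([-130,0,47.5])+d*n;return o+dd*((q-o)@n)/(dd@n)
z=lambda a,b:(a/5.5+220,b/5.5+145)
e=np.array([.819,0,.574])
for uv in(z(370,268),z(292,355)):
    print(pan(uv,58))
d=pan(z(370,268),58)-pan(z(292,355),58);print('mark ang from case y toward upslope',np.arctan2(d@e,d[1]))
a=[pan(z(*p),58) for p in((340,252),(385,290),(165,460),(225,490))];print(np.array(a).round(1))
print('centre minus 58n',np.mean(a,0)-58*n)
# panel edges in this view check
for P in([-180,105,13],[-180,-105,13],[80,105,100],[-83,107,100],[-83,-107,100],[-83,107,90]): print(P,proj([toW(P)],K,T).round(0))
```

```text
[-154.37209863  -10.73085934  101.25355481]
[-167.7447434    -3.91118055   91.88127386]
mark ang from case y toward upslope 1.9663555183538741
[[-153.6   -5.7  101.8]
 [-156.4  -13.9   99.8]
 [-185.7    9.3   79.3]
 [-187.1   -0.8   78.3]]
centre minus 58n [-137.4176559    -2.78858181   42.30130099]
[-180, 105, 13] [[156. 212.]]
[-180, -105, 13] [[345. 269.]]
[80, 105, 100] [[237. -34.]]
[-83, 107, 100] [[178.  80.]]
[-83, -107, 100] [[402. 159.]]
[-83, 107, 90] [[179.  88.]]
```

```bash
cat >> h.py <<'E'
N=np.array([-.574,0,.819]);E_=np.array([.819,0,.574]);B=np.array([-136.5,-2.5,43.2])
L35=np.radians(35)
E
python3 - <<'E'
from h import *
show()
seq(toW(B+95*N),tgt(L35,.39,-1),6)
E
```

```text
t 11.35 pos [ 545.4 -199.3  171. ] case [-224.6   -8.5  171. ] F [ 0.4 -0.1 -0.6] T [-0.61  0.07  0.05] w 85.4
q [ 0.95  0.98 -0.76  1.57  0.02  0.93  0.61]
axes in case
 [[ 0.579  0.776  0.251]
 [-0.018  0.32  -0.947]
 [-0.815  0.544  0.199]]
per row rot [ 0.119  0.003 -0.001] deg 6.83 mm 10.1
{"offset":[0.01, 0.0, -0.001],"delta_rot":[0.119, 0.003, -0.001],"jaw":1}
{"offset":[0.01, -0.0, -0.001],"delta_rot":[0.119, 0.003, -0.001],"jaw":1}
{"offset":[0.01, -0.0, -0.001],"delta_rot":[0.119, 0.003, -0.001],"jaw":1}
{"offset":[0.01, -0.0, -0.001],"delta_rot":[0.119, 0.003, -0.001],"jaw":1}
{"offset":[0.01, -0.0, -0.001],"delta_rot":[0.119, 0.003, -0.001],"jaw":1}
{"offset":[0.01, -0.0, -0.001],"delta_rot":[0.119, 0.003, -0.001],"jaw":1}
```

Emit:
drive_tool(motion=[{"offset": [0.01, 0, -0.001], "delta_rot": [0.119, 0, 0], "jaw": -1}, {"offset": [0.01, 0, -0.001], "delta_rot": [0.119, 0, 0], "jaw": -1}, {"offset": [0.01, 0, -0.001], "delta_rot": [0.119, 0, 0], "jaw": -1}, {"offset": [0.01, 0, -0.001], "delta_rot": [0.119, 0, 0], "jaw": -1}, {"offset": [0.01, 0, -0.001], "delta_rot": [0.119, 0, 0], "jaw": -1}, {"offset": [0.01, 0, -0.001], "delta_rot": [0.119, 0, 0], "jaw": -1}, {"offset": [0, 0, 0], "delta_rot": [0, 0, 0], "jaw": -1}, {"offset": [0, 0, 0], "delta_rot": [0, 0, 0], "jaw": -1}])

```text
t: 12.15
eef_pos: [548.1, -151.4, 130.4]
tcp_rot: [0.868, 1.556, 0.102]
force: [0.9, -0.4, 0.4]
width: 85.3
```

Run:
```python
from h import *
snapshot('top')
s=show()
im=snapshot('wrist');cv2.imwrite('pics/w13.png',im);np.save('w13.npy',wristT(s))
K=np.array(get_calibration('wrist')['K'])
print(proj([toW(B+d*N) for d in(0,10,36,58)],K,wristT(s)).round(0))
plan(toW(B+36*N),tgt(L35,.39,-1))
```

```text
t 12.2 pos [ 548.2 -151.2  130.6] case [-176.4   -6.4  130.6] F [-0.8  1.   1. ] T [-0.62  0.07 -0.01] w 85.3
q [ 0.79  0.96 -0.55  1.68 -0.2   0.78  0.07]
axes in case
 [[ 0.575  0.752 -0.324]
 [-0.017 -0.384 -0.923]
 [-0.818  0.536 -0.208]]
[[282. 236.]
 [282. 240.]
 [283. 253.]
 [284. 266.]]
off mm [ 58.5 -17.5   2. ] rot [-0.006  0.015 -0.008] deg 1.1
```

View pics/w13.png

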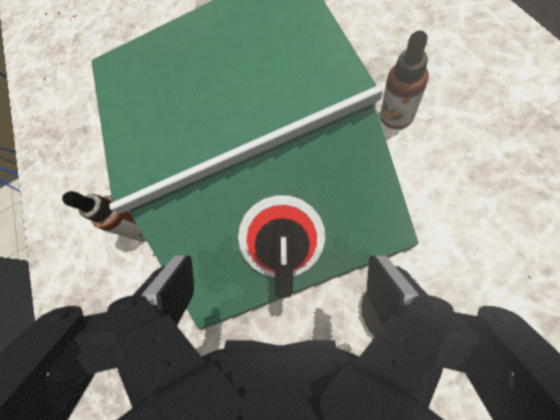

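Emit:
drive_tool(motion=[{"offset": [0.01, -0.006, 0.001], "delta_rot": [0, 0.008, -0.004], "jaw": -1}, {"offset": [0.012, -0.006, 0.001], "delta_rot": [0, 0.007, -0.004], "jaw": -1}, {"offset": [0.012, -0.005, 0], "delta_rot": [0, 0, 0], "jaw": -1}, {"offset": [0.012, 0, 0], "delta_rot": [0, 0, 0], "jaw": -1}, {"offset": [0, 0, 0], "delta_rot": [0, 0, 0], "jaw": -1}])

```text
t: 12.75
eef_pos: [544.7, -138.7, 78.8]
tcp_rot: [0.862, 1.573, 0.103]
force: [-1.0, 0.2, 0.2]
width: 85.3
```

Run:
```python
from h import *
s=show()
im=snapshot('wrist');cv2.imwrite('pics/w14.png',im)
plan(toW(B+36*N),tgt(L35,.39,-1))
```

```text
t 12.75 pos [ 544.7 -138.7   78.8] case [-164.4   -1.7   78.8] F [-1.   0.2  0.2] T [-0.6   0.11 -0.  ] w 85.3
q [ 0.77  1.04 -0.54  1.7  -0.18  0.69  0.08]
axes in case
 [[ 0.573  0.757 -0.315]
 [-0.    -0.384 -0.923]
 [-0.82   0.529 -0.22 ]]
off mm [ 9.9  2.9 -0.6] rot [-0.005  0.002  0.001] deg 0.3
```

View pics/w14.png

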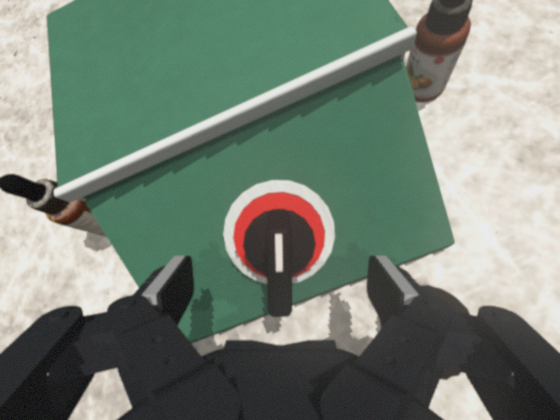

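Emit:
drive_tool(motion=[{"offset": [0.008, 0.003, 0], "delta_rot": [0, 0, 0], "jaw": -1}, {"offset": [0.003, 0.001, 0], "delta_rot": [0, 0, 0], "jaw": -1}, {"offset": [0, 0, 0], "delta_rot": [0, 0, 0], "jaw": 0.5}, {"offset": [0, 0, 0], "delta_rot": [0, 0, 0], "jaw": 1}, {"offset": [0, 0, 0], "delta_rot": [0, 0, 0], "jaw": 1}, {"offset": [0, 0, 0], "delta_rot": [0, 0, 0], "jaw": 1}, {"offset": [0, 0, 0], "delta_rot": [0, 0, 0], "jaw": 1}], newtons=50)

```text
t: 13.5
eef_pos: [547.6, -129.5, 73.1]
tcp_rot: [0.861, 1.572, 0.103]
force: [-15.4, 0.3, 13.5]
width: 12.5
```

```bash
cat >> h.py <<'E'
def kn():
    s=get_state();A=R.from_rotvec(s['tcp_rot']).as_matrix();C=Rc().T@A
    y=C[:,1];rho=np.arctan2(-y[1],y@E_);tw=A.T@s['wrist_torque'];f=A.T@s['force'];p=toC(s['eef_pos'])-B
    print('t',round(s['t'],2),'rho',round(rho,3),'torque tool',tw.round(2),'force tool',f.round(1),'pos d/e/y',np.round([p@N,p@E_,p[1]],1),'w',round(s['width'],1),'q',s['qpos'].round(2),'axis',C[:,0].round(3));return s
E
python3 - <<'E'
from h import *
kn()
im=snapshot('wrist');cv2.imwrite('pics/w15.png',im)
E
```

```text
t 13.5 rho 0.393 torque tool [-0.1   3.41 -0.46] force tool [-11.8   0.3 -16.8] pos d/e/y [35.1  2.1 -1.1] w 12.5 q [ 0.76  1.05 -0.54  1.71 -0.19  0.67  0.08] axis [ 0.573 -0.001 -0.82 ]
```

View pics/w15.png

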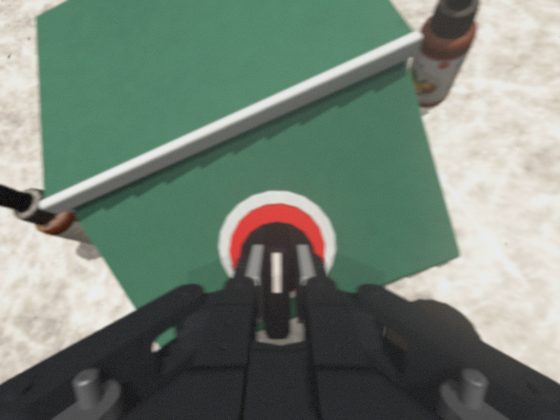

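Emit:
drive_tool(motion=[{"offset": [-0.001, 0, -0.002], "delta_rot": [0, 0, 0], "jaw": 1}, {"offset": [0, 0, 0], "delta_rot": [0.06, 0, 0], "jaw": 1}, {"offset": [0, 0, 0], "delta_rot": [0.06, 0, 0], "jaw": 1}])

```text
t: 13.85
eef_pos: [547.2, -129.5, 73.3]
tcp_rot: [0.956, 1.587, 0.006]
force: [0.5, -0.5, 0.4]
width: 11.2
```

```bash
python3 -c "
from h import *
kn()"
```

```text
t 13.85 rho 0.515 torque tool [-0.12 -0.05 -0.58] force tool [-0.6  0.2  0.5] pos d/e/y [35.3  2.2 -0.7] w 11.2 q [ 0.74  1.04 -0.51  1.71 -0.23  0.67 -0.  ] axis [ 0.572 -0.005 -0.821]
```

Emit:
drive_tool(motion=[{"offset": [0, 0, 0], "delta_rot": [0.06, 0, 0], "jaw": 1}, {"offset": [0, 0, 0], "delta_rot": [0.06, 0, 0], "jaw": 1}])

```text
t: 14.05
eef_pos: [547.5, -129.7, 73.2]
tcp_rot: [1.052, 1.601, -0.094]
force: [0.9, 0.2, -0.7]
width: 11.5
```

```bash
python3 -c "
from h import *
kn()"
```

```text
t 14.05 rho 0.639 torque tool [-0.13 -0.31 -0.58] force tool [0.8 0.4 0.8] pos d/e/y [35.3  2.  -1. ] w 11.5 q [ 0.72  1.03 -0.48  1.71 -0.28  0.67 -0.08] axis [ 0.571 -0.005 -0.821]
```

Emit:
drive_tool(motion=[{"offset": [0, 0, 0], "delta_rot": [0.06, 0, 0], "jaw": 1}, {"offset": [0, 0, 0], "delta_rot": [0.05, 0, 0], "jaw": 1}])

```text
t: 14.25
eef_pos: [547.7, -129.9, 73.1]
tcp_rot: [1.139, 1.611, -0.187]
force: [-0.1, 0.2, -1.1]
width: 11.2
```

```bash
python3 -c "
from h import *
kn()"
```

```text
t 14.25 rho 0.753 torque tool [-0.14 -0.35 -0.6 ] force tool [ 1.1 -0.4  0.2] pos d/e/y [35.3  1.8 -1.2] w 11.2 q [ 0.71  1.02 -0.45  1.72 -0.32  0.68 -0.16] axis [ 0.571 -0.006 -0.821]
```

Emit:
drive_tool(motion=[{"offset": [0, 0, 0], "delta_rot": [0.05, 0, 0], "jaw": 1}, {"offset": [0, 0, 0], "delta_rot": [0.05, 0, 0], "jaw": 1}])

```text
t: 14.45
eef_pos: [547.8, -130.0, 73.0]
tcp_rot: [1.217, 1.616, -0.273]
force: [0.5, 0.1, -1.6]
width: 11.4
```

```bash
python3 -c "
from h import *
kn()"
```

```text
t 14.45 rho 0.856 torque tool [-0.21 -0.36 -0.57] force tool [ 1.4 -0.2  0.9] pos d/e/y [35.3  1.7 -1.4] w 11.4 q [ 0.69  1.02 -0.42  1.72 -0.35  0.68 -0.23] axis [ 0.57  -0.006 -0.821]
```

Emit:
drive_tool(motion=[{"offset": [0, 0, 0], "delta_rot": [0.05, 0, 0], "jaw": 1}, {"offset": [0, 0, 0], "delta_rot": [0.05, 0, 0], "jaw": 1}])

```text
t: 14.65
eef_pos: [547.9, -130.2, 72.9]
tcp_rot: [1.295, 1.618, -0.361]
force: [1.0, 0.5, -1.5]
width: 11.2
```

```bash
python3 -c "
from h import *
kn()"
```

```text
t 14.65 rho 0.959 torque tool [-0.08 -0.43 -0.49] force tool [1.5 0.5 0.8] pos d/e/y [35.3  1.4 -1.5] w 11.2 q [ 0.68  1.02 -0.39  1.72 -0.39  0.69 -0.3 ] axis [ 0.57  -0.006 -0.822]
```

Emit:
drive_tool(motion=[{"offset": [0, 0, 0], "delta_rot": [0.05, 0, 0], "jaw": 1}, {"offset": [0, 0, 0], "delta_rot": [0.05, 0, 0], "jaw": 1}])

```text
t: 14.85
eef_pos: [548.1, -130.4, 72.8]
tcp_rot: [1.371, 1.616, -0.449]
force: [1.2, -0.1, -1.7]
width: 11.3
```

```bash
python3 -c "
from h import *
kn()"
```

```text
t 14.85 rho 1.062 torque tool [-0.08 -0.47 -0.46] force tool [1.4 0.6 1.4] pos d/e/y [35.3  1.2 -1.7] w 11.3 q [ 0.66  1.01 -0.36  1.72 -0.42  0.69 -0.37] axis [ 0.569 -0.007 -0.822]
```

Emit:
drive_tool(motion=[{"offset": [0, 0, 0], "delta_rot": [0.05, 0, 0], "jaw": 1}, {"offset": [0, 0, 0], "delta_rot": [0.05, 0, 0], "jaw": 1}])

```text
t: 15.05
eef_pos: [548.1, -130.6, 72.7]
tcp_rot: [1.448, 1.612, -0.54]
force: [0.8, -0.0, -1.4]
width: 11.1
```

```bash
python3 -c "
from h import *
kn()"
```

```text
t 15.05 rho 1.165 torque tool [-0.03 -0.53 -0.43] force tool [1.2 0.4 1. ] pos d/e/y [35.3  1.  -1.7] w 11.1 q [ 0.65  1.01 -0.33  1.72 -0.46  0.7  -0.44] axis [ 0.569 -0.007 -0.823]
```

Emit:
drive_tool(motion=[{"offset": [0, 0, 0], "delta_rot": [0.05, 0, 0], "jaw": 1}, {"offset": [0, 0, 0], "delta_rot": [0.05, 0, 0], "jaw": 1}])

```text
t: 15.25
eef_pos: [548.2, -130.8, 72.5]
tcp_rot: [1.524, 1.604, -0.632]
force: [0.2, 0.4, -1.1]
width: 11.3
```

```bash
python3 -c "
from h import *
kn()"
```

```text
t 15.25 rho 1.269 torque tool [ 0.03 -0.56 -0.33] force tool [1.1 0.  0.3] pos d/e/y [35.3  0.7 -1.9] w 11.3 q [ 0.63  1.   -0.31  1.72 -0.49  0.71 -0.51] axis [ 0.568 -0.007 -0.823]
```

Emit:
drive_tool(motion=[{"offset": [0, 0, 0], "delta_rot": [0.05, 0, 0], "jaw": 1}, {"offset": [0, 0, 0], "delta_rot": [0.05, 0, 0], "jaw": 1}])

```text
t: 15.45
eef_pos: [548.2, -131.1, 72.4]
tcp_rot: [1.599, 1.591, -0.726]
force: [1.2, -0.2, -1.4]
width: 11.1
```

```bash
python3 -c "
from h import *
kn()"
```

```text
t 15.45 rho 1.373 torque tool [-0.11 -0.48 -0.31] force tool [1.1 1.1 1. ] pos d/e/y [35.4  0.4 -1.9] w 11.1 q [ 0.62  1.   -0.28  1.72 -0.53  0.72 -0.59] axis [ 0.568 -0.008 -0.823]
```

Emit:
drive_tool(motion=[{"offset": [0, 0, 0], "delta_rot": [0.05, 0, 0], "jaw": 1}])

```text
t: 15.55
eef_pos: [548.2, -131.2, 72.3]
tcp_rot: [1.636, 1.584, -0.773]
force: [0.9, -0.5, -0.9]
width: 11.4
```

```bash
python3 -c "
from h import *
kn()"
```

```text
t 15.55 rho 1.425 torque tool [-0.04 -0.55 -0.37] force tool [0.5 0.8 1. ] pos d/e/y [35.4  0.3 -1.9] w 11.4 q [ 0.61  1.   -0.26  1.72 -0.54  0.72 -0.63] axis [ 0.568 -0.008 -0.823]
```

Emit:
drive_tool(motion=[{"offset": [0, 0, 0], "delta_rot": [0.05, 0, 0], "jaw": 1}])

```text
t: 15.65
eef_pos: [548.2, -131.3, 72.2]
tcp_rot: [1.672, 1.576, -0.82]
force: [1.1, -0.6, -1.8]
width: 11.5
```

```bash
python3 -c "
from h import *
kn()"
```

```text
t 15.65 rho 1.477 torque tool [-0.14 -0.57 -0.34] force tool [1.2 1.  1.5] pos d/e/y [35.4  0.1 -1.9] w 11.5 q [ 0.6   1.   -0.25  1.72 -0.56  0.73 -0.66] axis [ 0.568 -0.008 -0.823]
```

Emit:
drive_tool(motion=[{"offset": [0, 0, 0], "delta_rot": [0.05, 0, 0], "jaw": 1}])

```text
t: 15.75
eef_pos: [548.3, -131.4, 72.2]
tcp_rot: [1.709, 1.567, -0.868]
force: [1.7, -0.6, -1.8]
width: 11.3
```

```bash
python3 -c "
from h import *
kn()"
```

```text
t 15.75 rho 1.529 torque tool [-0.09 -0.59 -0.3 ] force tool [1.2 1.7 1.5] pos d/e/y [35.4  0.  -2. ] w 11.3 q [ 0.59  1.   -0.23  1.72 -0.57  0.73 -0.7 ] axis [ 0.567 -0.008 -0.823]
```

Emit:
drive_tool(motion=[{"offset": [0, 0, 0], "delta_rot": [0.05, 0, 0], "jaw": 1}])

```text
t: 15.85
eef_pos: [548.3, -131.5, 72.1]
tcp_rot: [1.745, 1.557, -0.916]
force: [1.4, -0.4, -0.7]
width: 11.4
```

```bash
python3 -c "
from h import *
kn()
cv2.imwrite('pics/w16.png',snapshot('wrist'))"
```

```text
t 15.85 rho 1.581 torque tool [-0.14 -0.58 -0.26] force tool [0.5 1.5 0.6] pos d/e/y [35.4 -0.1 -2. ] w 11.4 q [ 0.59  1.   -0.22  1.72 -0.59  0.74 -0.74] axis [ 0.567 -0.008 -0.823]
```

View pics/w16.png

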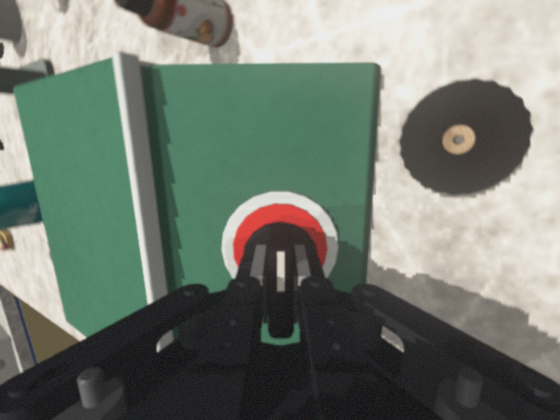

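Emit:
drive_tool(motion=[{"offset": [0, 0, 0], "delta_rot": [0.05, 0, 0], "jaw": 1}])

```text
t: 16.0
eef_pos: [548.2, -131.6, 72.0]
tcp_rot: [1.78, 1.545, -0.964]
force: [0.7, 0.5, -1.4]
width: 10.9
```

```bash
python3 -c "
from h import *
kn()"
```

```text
t 16.0 rho 1.632 torque tool [-0.15 -0.61 -0.3 ] force tool [1.5 0.6 0.3] pos d/e/y [35.4 -0.2 -1.9] w 10.9 q [ 0.58  1.   -0.21  1.72 -0.6   0.74 -0.77] axis [ 0.567 -0.008 -0.824]
```

Emit:
drive_tool(motion=[{"offset": [0, 0, 0], "delta_rot": [0.05, 0, 0], "jaw": 1}])

```text
t: 16.1
eef_pos: [548.2, -131.7, 71.9]
tcp_rot: [1.815, 1.534, -1.012]
force: [-0.2, 0.0, -1.7]
width: 11.4
```

```bash
python3 -c "
from h import *
kn()"
```

```text
t 16.1 rho 1.683 torque tool [-0.3  -0.69 -0.27] force tool [ 1.4 -0.1  1. ] pos d/e/y [35.4 -0.4 -1.9] w 11.4 q [ 0.57  1.   -0.19  1.72 -0.62  0.75 -0.81] axis [ 0.567 -0.008 -0.824]
```

Emit:
drive_tool(motion=[{"offset": [0, 0, 0], "delta_rot": [0.05, 0, 0], "jaw": 1}])

```text
t: 16.2
eef_pos: [548.2, -131.8, 71.9]
tcp_rot: [1.848, 1.521, -1.059]
force: [0.3, -1.0, -0.6]
width: 11.2
```

```bash
python3 -c "
from h import *
kn()"
```

```text
t 16.2 rho 1.732 torque tool [-0.4  -0.78 -0.3 ] force tool [-0.   0.6  1. ] pos d/e/y [35.3 -0.4 -1.9] w 11.2 q [ 0.56  0.99 -0.18  1.72 -0.63  0.75 -0.85] axis [ 0.567 -0.008 -0.824]
```

Emit:
drive_tool(motion=[{"offset": [0, 0, 0], "delta_rot": [0.05, 0, 0], "jaw": 1}])

```text
t: 16.3
eef_pos: [548.1, -131.8, 71.8]
tcp_rot: [1.879, 1.508, -1.105]
force: [0.7, 0.2, 0.0]
width: 11.5
```

```bash
python3 -c "
from h import *
kn()"
```

```text
t 16.3 rho 1.78 torque tool [-0.79 -0.83 -0.27] force tool [ 0.2  0.6 -0.4] pos d/e/y [35.3 -0.5 -1.9] w 11.5 q [ 0.55  0.99 -0.16  1.72 -0.65  0.76 -0.88] axis [ 0.566 -0.007 -0.824]
```

```bash
cat > red.py <<'E'
import cv2,numpy as np,sys
for f in sys.argv[1:]:
    im=cv2.GaussianBlur(cv2.imread('pics/%s.png'%f),(3,3),0).astype(int)
    # row profile through column 280 upward from knob & along several directions
    b,g,r=im[...,0],im[...,1],im[...,2]
    out=[]
    for c in range(262,300,4):
        col=im[175:240,c]
        gb=(col[:,2]-col[:,1])  # redness
        gr=col[:,0]
        # white start: green->white on red channel half-level; white->red on green channel
        rr=np.interp
        def cross(a,th,up):
            for i in range(len(a)-1):
                if (a[i]<th<=a[i+1]) if up else (a[i]>th>=a[i+1]): return 175+i+(th-a[i])/(a[i+1]-a[i])
        w=cross(col[:,2],150,True); k=None
        a=gb; k=cross(a,80,True)
        l=cross(a[int(k-175)+3:] if k else a,60,False); l=l+int(k-175)+3 if l and k else None
        out.append((c,round(w,1) if w else 0,round(k,1) if k else 0,round(l,1) if l else 0))
    print(f,out)
E
python3 red.py w15 w16
```

```text
w15 [(262, np.float64(192.0), np.float64(205.9), np.float64(225.0)), (266, np.float64(190.9), np.float64(204.7), np.float64(223.9)), (270, np.float64(190.1), np.float64(204.2), np.float64(223.0)), (274, np.float64(190.1), np.float64(204.0), np.float64(222.3)), (278, np.float64(190.2), np.float64(203.7), np.float64(222.0)), (282, np.float64(190.3), np.float64(203.7), np.float64(222.8)), (286, np.float64(190.5), np.float64(204.6), np.float64(223.5)), (290, np.float64(191.3), np.float64(205.6), np.float64(224.3)), (294, np.float64(192.6), np.float64(206.7), np.float64(226.5)), (298, np.float64(194.0), np.float64(208.4), np.float64(228.9))]
w16 [(262, np.float64(193.3), np.float64(206.8), np.float64(226.5)), (266, np.float64(192.1), np.float64(205.7), np.float64(224.2)), (270, np.float64(191.0), np.float64(204.7), np.float64(223.3)), (274, np.float64(190.8), np.float64(203.7), np.float64(222.5)), (278, np.float64(190.9), np.float64(203.7), np.float64(221.8)), (282, np.float64(190.9), np.float64(204.0), np.float64(221.8)), (286, np.float64(190.8), np.float64(204.2), np.float64(222.6)), (290, np.float64(191.5), np.float64(204.6), np.float64(223.4)), (294, np.float64(192.6), np.float64(205.9), np.float64(224.2)), (298, np.float64(193.9), np.float64(207.5), np.float64(226.0))]
```

```bash
python3 -c "
from h import *
cv2.imwrite('pics/w17.png',snapshot('wrist'));kn()"; python3 red.py w17
```

```text
t 16.35 rho 1.782 torque tool [-0.75 -0.77 -0.22] force tool [0.4 0.7 0.6] pos d/e/y [35.3 -0.5 -1.9] w 11.4 q [ 0.55  0.99 -0.16  1.72 -0.65  0.76 -0.89] axis [ 0.566 -0.007 -0.825]
w17 [(262, np.float64(193.1), np.float64(206.9), np.float64(226.5)), (266, np.float64(192.4), np.float64(205.3), np.float64(224.2)), (270, np.float64(191.5), np.float64(204.8), np.float64(223.4)), (274, np.float64(190.7), np.float64(204.2), np.float64(222.5)), (278, np.float64(190.6), np.float64(203.8), np.float64(221.7)), (282, np.float64(191.0), np.float64(203.6), np.float64(221.8)), (286, np.float64(191.4), np.float64(204.3), np.float64(222.6)), (290, np.float64(191.7), np.float64(205.1), np.float64(222.9)), (294, np.float64(192.3), np.float64(205.9), np.float64(223.4)), (298, np.float64(193.8), np.float64(207.0), np.float64(225.0))]
```

View pics/w17.png

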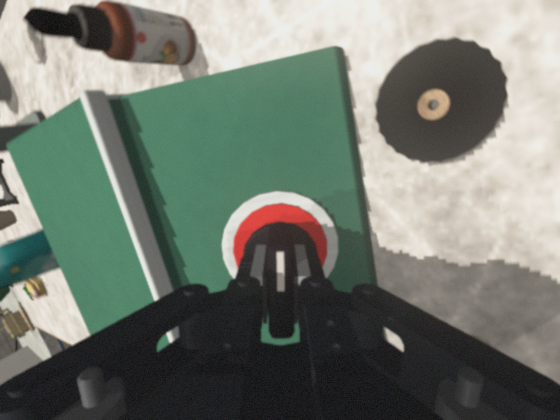

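```bash
python3 -c "
from h import *
# tool-frame: TCP at d=35.3; point in camera coords
T=np.array(get_calibration('wrist')['T_tool_cam']);K=np.array(get_calibration('wrist')['K'])
for off in (0,2.):
  for d,r in((0.5,36),(10,29),(7,29),(21,21.5),(18,21.5)):
    print(off,d,r,proj([[35.3-d,r+off,0]],K,T))
"
```

```text
0 0.5 36 [[279.6553412  185.06184997]]
0 10 29 [[279.64040098 200.3476726 ]]
0 7 29 [[279.64886472 199.12320846]]
0 21 21.5 [[279.62028273 218.74617957]]
0 18 21.5 [[279.62956736 217.12220168]]
2.0 0.5 36 [[279.65218375 181.71637875]]
2.0 10 29 [[279.63705536 196.90379632]]
2.0 7 29 [[279.64560381 195.73485083]]
2.0 21 21.5 [[279.61668392 215.17559057]]
2.0 18 21.5 [[279.62606522 213.61109563]]
```

Emit:
drive_tool(motion=[{"offset": [0, 0, 0], "delta_rot": [-0.06, 0, 0], "jaw": 1}, {"offset": [0, 0, 0], "delta_rot": [-0.06, 0, 0], "jaw": 1}])

```text
t: 16.55
eef_pos: [548.2, -131.7, 72.0]
tcp_rot: [1.793, 1.54, -0.987]
force: [-0.1, -1.0, -0.9]
width: 11.3
```

```bash
python3 -c "
from h import *
kn()"
```

```text
t 16.55 rho 1.654 torque tool [ 0.1  -0.36 -0.23] force tool [0.2 0.1 1.3] pos d/e/y [35.4 -0.3 -1.9] w 11.3 q [ 0.57  1.   -0.2   1.72 -0.61  0.74 -0.79] axis [ 0.565 -0.007 -0.825]
```

Emit:
drive_tool(motion=[{"offset": [0, 0, 0], "delta_rot": [-0.06, 0, 0], "jaw": 1}])

```text
t: 16.65
eef_pos: [548.2, -131.6, 72.1]
tcp_rot: [1.75, 1.555, -0.927]
force: [0.8, -0.8, -0.1]
width: 11.0
```

```bash
python3 -c "
from h import *
kn()"
```

```text
t 16.65 rho 1.591 torque tool [ 0.04 -0.41 -0.26] force tool [-0.3  0.9  0.7] pos d/e/y [35.4 -0.1 -1.9] w 11.0 q [ 0.58  1.   -0.21  1.72 -0.59  0.74 -0.75] axis [ 0.566 -0.007 -0.825]
```

Emit:
drive_tool(motion=[{"offset": [0, 0, 0], "delta_rot": [-0.06, 0, 0], "jaw": 1}])

```text
t: 16.75
eef_pos: [548.3, -131.4, 72.2]
tcp_rot: [1.706, 1.567, -0.868]
force: [0.7, -0.6, -0.9]
width: 11.1
```

```bash
python3 -c "
from h import *
kn()"
```

```text
t 16.75 rho 1.527 torque tool [ 0.14 -0.46 -0.31] force tool [0.5 0.7 1. ] pos d/e/y [35.4  0.  -2. ] w 11.1 q [ 0.59  1.   -0.23  1.72 -0.57  0.73 -0.7 ] axis [ 0.566 -0.007 -0.824]
```

Emit:
drive_tool(motion=[{"offset": [0, 0, 0], "delta_rot": [-0.06, 0, 0], "jaw": 1}])

```text
t: 16.85
eef_pos: [548.3, -131.3, 72.3]
tcp_rot: [1.662, 1.578, -0.809]
force: [0.3, -1.1, -1.2]
width: 11.4
```

```bash
python3 -c "
from h import *
kn()
cv2.imwrite('pics/w18.png',snapshot('wrist'));kn()"; python3 red.py w18
```

```text
t 16.85 rho 1.464 torque tool [ 0.04 -0.41 -0.31] force tool [0.4 0.3 1.6] pos d/e/y [35.4  0.2 -1.9] w 11.4 q [ 0.6   1.   -0.25  1.72 -0.55  0.73 -0.65] axis [ 0.567 -0.007 -0.824]
t 16.9 rho 1.462 torque tool [-0.09 -0.53 -0.37] force tool [ 1.5  0.1 -0.3] pos d/e/y [35.4  0.2 -1.9] w 11.4 q [ 0.6   1.   -0.25  1.72 -0.55  0.73 -0.65] axis [ 0.567 -0.007 -0.824]
w18 [(262, np.float64(192.9), np.float64(206.5), np.float64(226.5)), (266, np.float64(192.1), np.float64(205.3), np.float64(224.2)), (270, np.float64(191.4), np.float64(204.7), np.float64(223.2)), (274, np.float64(190.6), np.float64(204.0), np.float64(222.5)), (278, np.float64(190.3), np.float64(203.4), np.float64(221.8)), (282, np.float64(190.7), np.float64(203.6), np.float64(221.8)), (286, np.float64(191.2), np.float64(204.2), np.float64(222.6)), (290, np.float64(191.5), np.float64(205.0), np.float64(223.4)), (294, np.float64(192.1), np.float64(205.7), np.float64(224.3)), (298, np.float64(193.6), np.float64(207.3), np.float64(226.6))]
```

Emit:
drive_tool(motion=[{"offset": [0, 0, 0], "delta_rot": [-0.06, 0, 0], "jaw": 1}, {"offset": [0, 0, 0], "delta_rot": [-0.06, 0, 0], "jaw": 1}])

```text
t: 17.1
eef_pos: [548.3, -131.0, 72.4]
tcp_rot: [1.574, 1.596, -0.695]
force: [-0.0, 0.1, 0.2]
width: 11.1
```

```bash
python3 -c "
from h import *
kn()"
```

```text
t 17.1 rho 1.339 torque tool [ 0.37 -0.35 -0.29] force tool [-0.1  0.  -0.2] pos d/e/y [35.3  0.5 -1.9] w 11.1 q [ 0.62  1.   -0.28  1.72 -0.52  0.71 -0.56] axis [ 0.568 -0.007 -0.823]
```

Emit:
drive_tool(motion=[{"offset": [0, 0, 0], "delta_rot": [-0.06, 0, 0], "jaw": 1}])

```text
t: 17.2
eef_pos: [548.2, -130.9, 72.5]
tcp_rot: [1.531, 1.602, -0.641]
force: [0.2, 1.0, -1.2]
width: 11.4
```

```bash
python3 -c "
from h import *
kn()"
```

```text
t 17.2 rho 1.279 torque tool [ 0.65 -0.38 -0.2 ] force tool [ 1.6  0.1 -0.1] pos d/e/y [35.3  0.7 -1.9] w 11.4 q [ 0.63  1.   -0.3   1.72 -0.5   0.71 -0.52] axis [ 0.568 -0.008 -0.823]
```

Emit:
drive_tool(motion=[{"offset": [0, 0, 0], "delta_rot": [-0.06, 0, 0], "jaw": 1}])

```text
t: 17.3
eef_pos: [548.2, -130.7, 72.6]
tcp_rot: [1.489, 1.607, -0.588]
force: [0.5, 0.8, -0.5]
width: 11.5
```

```bash
python3 -c "
from h import *
kn()"
```

```text
t 17.3 rho 1.22 torque tool [ 0.73 -0.44 -0.25] force tool [ 0.8  0.6 -0.2] pos d/e/y [35.3  0.8 -1.8] w 11.5 q [ 0.64  1.01 -0.32  1.72 -0.48  0.7  -0.48] axis [ 0.569 -0.008 -0.822]
```

Emit:
drive_tool(motion=[{"offset": [0, 0, 0], "delta_rot": [-0.06, 0, 0], "jaw": 1}])

```text
t: 17.4
eef_pos: [548.1, -130.6, 72.7]
tcp_rot: [1.445, 1.611, -0.533]
force: [0.5, -0.1, -1.0]
width: 11.2
```

```bash
python3 -c "
from h import *
kn()"
```

```text
t 17.4 rho 1.159 torque tool [ 0.24 -0.45 -0.43] force tool [0.8 0.2 0.7] pos d/e/y [35.3  1.  -1.8] w 11.2 q [ 0.65  1.01 -0.34  1.72 -0.46  0.7  -0.44] axis [ 0.57  -0.008 -0.822]
```

Emit:
drive_tool(motion=[{"offset": [0, 0, 0], "delta_rot": [0.05, 0, 0], "jaw": 1}, {"offset": [0, 0, 0], "delta_rot": [0.05, 0, 0], "jaw": 1}, {"offset": [0, 0, 0], "delta_rot": [0.05, 0, 0], "jaw": 1}, {"offset": [0, 0, 0], "delta_rot": [0.05, 0, 0], "jaw": 1}])

```text
t: 17.8
eef_pos: [548.2, -131.1, 72.4]
tcp_rot: [1.597, 1.592, -0.717]
force: [1.6, -1.9, 0.0]
width: 11.2
```

```bash
python3 -c "
from h import *
kn()"
```

```text
t 17.8 rho 1.366 torque tool [-0.07 -0.6  -0.44] force tool [-1.   1.5  1.8] pos d/e/y [35.4  0.4 -1.9] w 11.2 q [ 0.62  1.   -0.28  1.72 -0.53  0.72 -0.58] axis [ 0.57  -0.01  -0.822]
```

Emit:
drive_tool(motion=[{"offset": [0, 0, 0], "delta_rot": [0.05, 0, 0], "jaw": 1}, {"offset": [0, 0, 0], "delta_rot": [0.05, 0, 0], "jaw": 1}, {"offset": [0, 0, 0], "delta_rot": [0.04, 0, 0], "jaw": 1}, {"offset": [0, 0, 0], "delta_rot": [0, 0, 0], "jaw": 1}])

```text
t: 18.2
eef_pos: [548.2, -131.4, 72.2]
tcp_rot: [1.7, 1.569, -0.85]
force: [0.5, 0.4, 1.1]
width: 11.5
```

```bash
python3 -c "
from h import *
kn()
cv2.imwrite('pics/w19.png',snapshot('wrist'))"; python3 red.py w19
```

```text
t 18.2 rho 1.512 torque tool [ 0.05 -0.56 -0.42] force tool [-0.6  0.5 -0.9] pos d/e/y [35.4  0.  -1.9] w 11.5 q [ 0.6   1.   -0.24  1.72 -0.57  0.73 -0.68] axis [ 0.569 -0.01  -0.822]
w19 [(262, np.float64(193.2), np.float64(206.5), np.float64(226.5)), (266, np.float64(192.3), np.float64(205.6), np.float64(224.2)), (270, np.float64(191.3), np.float64(204.8), np.float64(223.4)), (274, np.float64(190.5), np.float64(204.0), np.float64(222.5)), (278, np.float64(190.6), np.float64(203.4), np.float64(221.8)), (282, np.float64(190.9), np.float64(203.8), np.float64(221.8)), (286, np.float64(191.2), np.float64(204.3), np.float64(222.6)), (290, np.float64(191.5), np.float64(204.9), np.float64(223.4)), (294, np.float64(192.4), np.float64(205.7), np.float64(224.3)), (298, np.float64(193.9), np.float64(207.5), np.float64(226.5))]
```

Emit:
drive_tool(motion=[{"offset": [0, 0, 0], "delta_rot": [0, 0, 0], "jaw": -1}, {"offset": [0, 0, 0], "delta_rot": [0, 0, 0], "jaw": -1}, {"offset": [0, 0, 0], "delta_rot": [0, 0, 0], "jaw": -1}, {"offset": [0, 0, 0], "delta_rot": [0, 0, 0], "jaw": -1}, {"offset": [0, 0, 0], "delta_rot": [0, 0, 0], "jaw": -1}, {"offset": [0, 0, 0], "delta_rot": [0, 0, 0], "jaw": -1}])

```text
t: 18.85
eef_pos: [548.7, -131.7, 72.6]
tcp_rot: [1.699, 1.568, -0.847]
force: [0.8, 0.3, 0.8]
width: 85.2
```

```bash
python3 -c "
from h import *
kn()
cv2.imwrite('pics/w20.png',snapshot('wrist'))"; python3 red.py w20
```

```text
t 18.85 rho 1.51 torque tool [-0.01 -0.62 -0.05] force tool [-0.4  0.8 -0.7] pos d/e/y [35.8  0.1 -2.4] w 85.2 q [ 0.6   1.   -0.24  1.72 -0.57  0.73 -0.68] axis [ 0.569 -0.012 -0.822]
w20 [(262, np.float64(194.1), np.float64(207.4), np.float64(227.2)), (266, np.float64(193.1), np.float64(206.4), np.float64(225.0)), (270, np.float64(192.2), np.float64(205.6), np.float64(224.0)), (274, np.float64(191.4), np.float64(204.8), np.float64(223.3)), (278, np.float64(191.5), np.float64(204.1), np.float64(222.6)), (282, np.float64(191.8), np.float64(204.6), np.float64(222.6)), (286, np.float64(192.0), np.float64(205.1), np.float64(223.3)), (290, np.float64(192.3), np.float64(205.7), np.float64(224.1)), (294, np.float64(193.2), np.float64(206.4), np.float64(224.9)), (298, np.float64(194.6), np.float64(208.4), np.float64(227.2))]
```

View pics/w20.png

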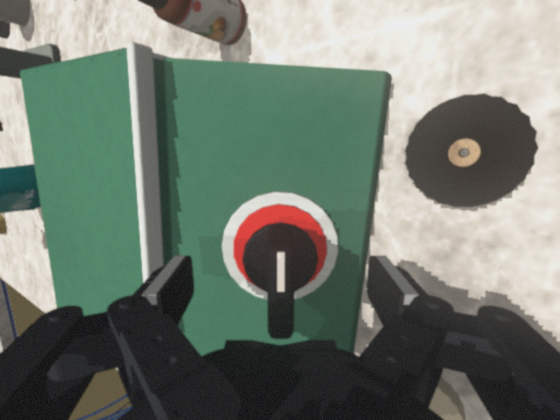

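```bash
cat > col.py <<'E'
from h import *
import sys
def edge(img,c,th,rng,ang,outward_drop=True):
    pts=[]
    for a in ang:
        r=np.arange(rng[0],rng[1],.25);x=c[0]+r*np.cos(a);y=c[1]+r*np.sin(a)
        v=cv2.remap(img,x.astype(np.float32)[None],y.astype(np.float32)[None],1)[0]
        for i in range(len(v)-1,0,-1):
            if v[i]<th<=v[i-1]: pts.append((x[i]-.25*(th-v[i])/(v[i-1]-v[i]),y[i]-.25*(th-v[i])/(v[i-1]-v[i])*0));break
    return np.array(pts,np.float32)
for f,cx,cy,R0,a0,a1 in [l.split(',') for l in sys.argv[1:]]:
    im=cv2.imread('pics/%s.png'%f).astype(np.float32);c=(float(cx),float(cy));R0=float(R0)
    ang=np.radians(np.arange(float(a0),float(a1),3))
    red=im[...,2]-im[...,1]; wr=im[...,2]
    e1=edge(red,c,80,(R0*.55,R0*.97),ang); e2=edge(wr,c,140,(R0*.7,R0*1.15),ang)
    E1=cv2.fitEllipseDirect(e1);E2=cv2.fitEllipseDirect(e2)
    print(f,len(e1),len(e2),'red',np.round(E1[0],2),np.round(E1[1],2),'white',np.round(E2[0],2),np.round(E2[1],2),'ratio',np.mean(E1[1])/np.mean(E2[1]),'dc',np.subtract(E1[0],E2[0]).round(2))
E
python3 col.py w12,271,196,35,180,400 w13,282,237,43,150,390 w14,279,236,55,150,390 w20,280,248,57,160,380
```

```text
w12 74 74 red [270.26 197.55] [56.73 57.5 ] white [270.52 195.82] [70.46 71.77] ratio 0.803137379873621 dc [-0.26  1.73]
w13 80 80 red [281.29 238.82] [68.   70.19] white [281.1  235.96] [82.96 87.36] ratio 0.8113945759091137 dc [0.19 2.85]
w14 80 80 red [278.57 235.91] [87.64 90.84] white [278.64 232.12] [106.31 111.92] ratio 0.8178737566197719 dc [-0.07  3.79]
w20 64 66 red [277.93 244.92] [80.61 90.99] white [279.24 245.88] [109.34 116.39] ratio 0.7601801145944126 dc [-1.31 -0.96]
```

Emit:
drive_tool(motion=[{"offset": [-0.01, -0.003, 0], "delta_rot": [0, 0, 0], "jaw": -1}, {"offset": [0, 0, 0], "delta_rot": [0, 0, 0], "jaw": -1}, {"offset": [0, 0, 0], "delta_rot": [0, 0, 0], "jaw": -1}])

```text
t: 19.2
eef_pos: [544.7, -137.9, 81.5]
tcp_rot: [1.699, 1.567, -0.847]
force: [0.7, 0.0, -0.1]
width: 85.3
```

```bash
python3 -c "
from h import *
kn()
cv2.imwrite('pics/w21.png',snapshot('wrist'))
T=np.array(get_calibration('wrist')['T_tool_cam']);K=np.array(get_calibration('wrist')['K'])
a=np.linspace(0,6.283,80,endpoint=False)
for d,h in((46,10),(46,7),(75,10),(75,7)):
  q=lambda hh,r:cv2.fitEllipse(proj(np.c_[0*a+d-hh,-3+r*np.cos(a),r*np.sin(a)],K,T).astype(np.float32))
  e1=q(h,29);e2=q(.5,36);print(d,h,'ratio',np.mean(e1[1])/np.mean(e2[1]),'dc',np.subtract(e1[0],e2[0]).round(2))
"; python3 col.py w14,279,236,55,150,390 w21,279,236,55,150,390
```

```text
t 19.2 rho 1.51 torque tool [ 0.02 -0.59 -0.05] force tool [0.2 0.7 0.1] pos d/e/y [46.9 -0.2  1. ] w 85.3 q [ 0.61  0.98 -0.24  1.72 -0.57  0.75 -0.68] axis [ 0.569 -0.012 -0.822]
46 10 ratio 0.8429845294331546 dc [-0.03  6.25]
46 7 ratio 0.8306203755002074 dc [-0.02  4.5 ]
75 10 ratio 0.8383504599030401 dc [-0.02  4.77]
75 7 ratio 0.8275770852114032 dc [-0.01  3.44]
w14 80 80 red [278.57 235.91] [87.64 90.84] white [278.64 232.12] [106.31 111.92] ratio 0.8178737566197719 dc [-0.07  3.79]
w21 66 70 red [278.99 236.21] [82.82 87.71] white [279.17 234.67] [104.74 110.45] ratio 0.7924400207799929 dc [-0.17  1.54]
```

View pics/w21.png

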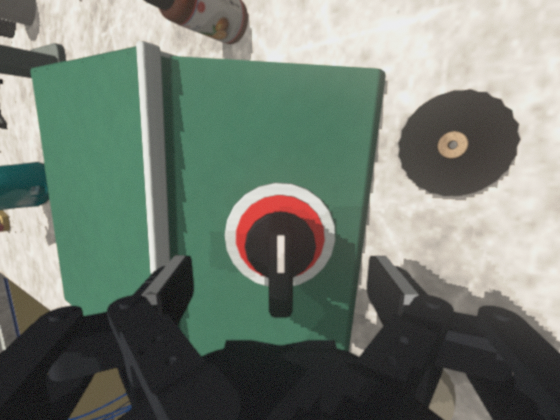

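Emit:
drive_tool(motion=[{"offset": [-0.03, 0, 0], "delta_rot": [0, 0, 0], "jaw": -1}, {"offset": [-0.04, 0, 0], "delta_rot": [0, 0, 0], "jaw": -1}, {"offset": [-0.04, 0, 0], "delta_rot": [0, 0, 0], "jaw": -1}, {"offset": [-0.04, 0, 0], "delta_rot": [0, 0, 0], "jaw": -1}, {"offset": [-0.03, 0, 0], "delta_rot": [0, 0, 0], "jaw": -1}, {"offset": [0, 0, 0], "delta_rot": [0, 0, 0], "jaw": -1}, {"offset": [0, 0, 0], "delta_rot": [0, 0, 0], "jaw": -1}, {"offset": [0, 0, 0], "delta_rot": [0, 0, 0], "jaw": -1}])

```text
t: 20.05
eef_pos: [530.7, -241.3, 233.5]
tcp_rot: [1.698, 1.574, -0.847]
force: [0.2, 0.7, 0.2]
width: 85.4
```

```bash
python3 -c "
from h import *
kn()
w=snapshot('wrist');t=snapshot('top');s=snapshot('scene')
t=cv2.convertScaleAbs(t,alpha=1.6)
cv2.imwrite('pics/f.png',np.hstack([cv2.resize(t[160:275,235:435],(400,230)),cv2.resize(s[150:380,205:425],(400,418))[:230*2][:230]]) )
cv2.imwrite('pics/fs.png',cv2.resize(s[150:350,205:425],None,fx=3,fy=3));cv2.imwrite('pics/fw.png',w)"
```

```text
t 20.05 rho 1.51 torque tool [-0.01 -0.62 -0.05] force tool [ 0.2  0.1 -0.7] pos d/e/y [231.2   1.7   4.4] w 85.4 q [ 0.7   0.81 -0.15  1.5  -0.46  1.18 -0.77] axis [ 0.571 -0.007 -0.821]
```

View pics/f.png

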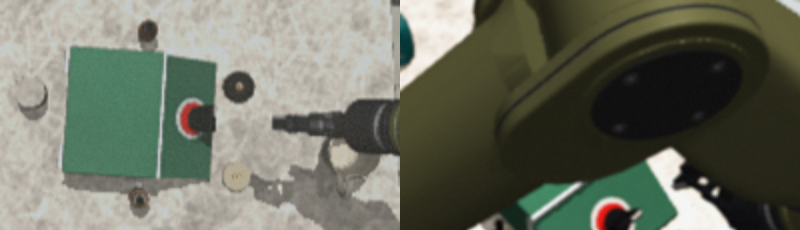

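View pics/fs.png

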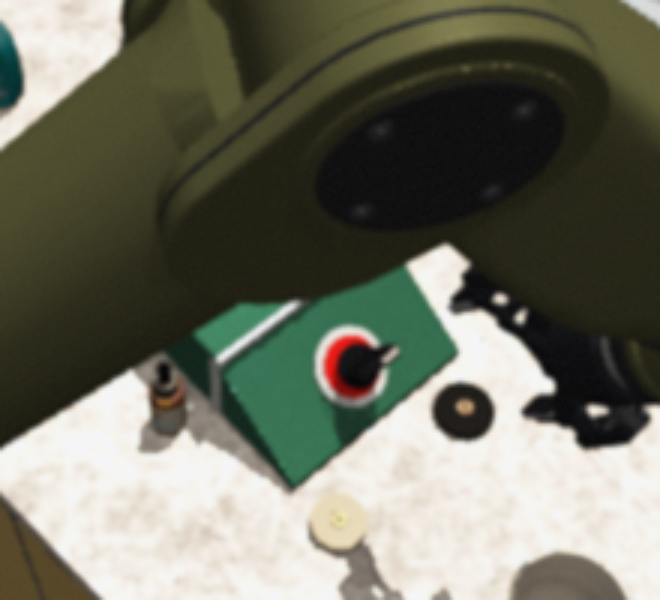

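View pics/fw.png

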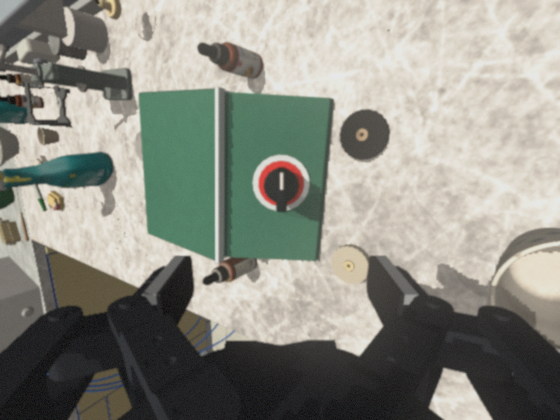

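```bash
python3 -c "
from bench import *
print(job_done());print(get_state()['t'])"
```

```text
the job is handed in; nothing more can be done
None
the job is handed in; nothing more can be done
```

The case is shut and locked, and I handed the job in at about 20 s of the 61 s allowed; no verdict was given.

- **Stay:** I pushed the orange knee about 24 mm back and down. The wrist picture then showed the two links clearly folded. At the end of that push the fingertip force rose to about 46 N, higher than I intended, so I backed off straight away.
- **Lid:** I lowered it until the fingertip stood at about 100 mm, the height of the shut lid's top, with 26 N pressing back. The last pictures show it lying level.
- **Knob:** I turned it clockwise. On the first pass I did not feel the notch pulling the knob in. I ran about 0.15 to 0.25 rad past the notch, until the resistance reached 0.8 N m. I then turned back until it resisted on the other side too (0.73 N m, just past the notch's lower edge) and finally turned clockwise into the middle, with the turning effort near zero. The knob ended about 1.12 rad clockwise of where it started.
- **Collar:** Measured from similar distances before and after, the change in the collar's image fits it having sunk by 3 to 4 mm. The bar and skirt hide part of it, so this measurement is rough.
- **Other things on the bench:** In the top view, both bottles, both wheels and the ring are where they started. The arm partly hid the mug, and I did not compare the sprayer's position before and after. The gripper was open and clear of everything, with about zero force on it, at hand-in.

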